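# Tighten the lap disc's clamp nut with a ratchet ring spanner

### The job

The clamp nut of the flat lap has been left slack. Take the ratchet ring spanner from the rubber mat, set its ring fully down over the nut, and swing the handle back and forth (clockwise from above drives, anticlockwise clicks back freely) until the nut comes up hard; nip it tight with a pull of about 15 N on the handle, no more than 20 N so that it is not overtightened. Then lift the spanner off and lay it gently flat on the mat again, leaving the other things on the bench alone.

Things in the scene. Friction and masses are not known exactly. Their poses are not given: they have to be found in the camera images.
- spanner: the loose ratchet ring spanner: flat, 302 mm long, 20 mm thick, about 0.83 kg; a steel ring 74 mm across at one end, then a neck and a straight black ribbed handle 26 mm wide and 20 mm high, 85 to 265 mm from the ring's axis. Origin on the ring's axis at the underside; z up, handle along -x. Its centre of mass lies about 53 mm from the ring's axis
- spanner_grip (a point): holding point in the spanner's handle, 115 mm from the ring's axis, half-way up (10 mm above the underside). x points along the handle to the ring, z up. Seen from above, swinging the handle clockwise (to smaller yaw) drives the nut; anticlockwise it clicks back freely
- spanner_ring (a point): centre of the spanner's ring, on its axis, half-way up (10 mm above the underside); axes as spanner_grip
- spanner_hole (a point): the six-sided hole through the ring, at its centre, half-way up: 37.8 mm across flats. With the ratchet it turns in the ring, clockwise only (catches every 9 degrees, so up to 9 degrees of the driving stroke is slack). x points to a corner of the hexagon (every 60 degrees is alike)
- hexnut: the hexagon nut on the upright spindle of the flat lap: 36 mm across flats, 20 mm high, the top 4 mm bevelled; the spindle's end, 24 mm across, stands 30 mm above the nut's foot. Origin on the axis at its foot; x points to a corner of the hexagon
- nut (a joint): how far the nut has been turned clockwise on the spindle, rad; grows as it is tightened. It runs with 0.5 N m of friction, stays where it is left, and comes up hard against its seat after a further 1.6 to 2.1 rad from the start, at a reading of about 2.6; how hard it is nipped must be felt
- nut_seat (a point): fixed point on the spindle's axis, 10 mm above the nut's foot: the ring's centre comes here when the spanner is fully down, its underside resting on the clamp flange (48 mm in radius). z up; -x points to the machine's open front
- lap: the flat lap, a bench machine 360 mm square grey, with a round pan (184 mm in radius); the lap disc, 150 mm in radius, has its top 125 mm above the bench, the clamp flange 139 mm. A white guard 193 mm in radius stands round it to 185 mm; it is open to the front (-x) 55 degrees either side, and the handle must swing in this opening. A water pipe 250 mm high at the back. Origin under the spindle
- mat: grey rubber mat fixed on the bench, 380 mm (its x) by 200 mm (its y), 4 mm thick; origin at the centre of its underside
- tumbler: bystander: glass tumbler 82 mm across and 95 mm high; origin under its centre
- stone_wheel: bystander: pale cutting wheel lying flat, 110 mm across, 16 mm thick; origin under its centre
- plain_spanner: bystander: plain open-jawed spanner without a ratchet, lying flat; origin under its middle
- dressing_stick: bystander: pale abrasive stick 110 by 25 by 25 mm; origin under its centre
- spindle (a joint): how far the locked spindle winds up clockwise against its lock pin, rad: 600 N m per rad, so 0.0029 for a pull of 15 N at the holding point, less than the noise of this reading; 0 when nothing pulls. A gripper that also twists the handle adds its moment to that of the pull

How it is judged:
By the outcome, as a careful person would: the job done as asked, in the order asked, and still so for the second after the job is handed in, with the robot touching nothing.
It also fails if it takes over 72 s, if anything falls off the work surface, if the arm or the gripper's body presses on something with over 40 N, if the wrist force passes 120 N, or if a joint passes its speed limit or range.

### The arm

A 6-joint arm with a two-finger parallel gripper is mounted at the origin on the work surface. World frame = base frame: x ahead of the robot, y to its left, z up, the work surface at z = 0. Lengths are in mm, angles in rad, forces in N, time in s.
With the tool pointing down it reaches from about 275 to 1000 mm from the base axis. Payload 8.4 kg.
Tool frame: the origin (TCP) lies on the centre line of the jaws, within the pads' length; the fingertips stand r.tip_reach ahead of it and the grasp point (between the pads) lies 11 mm behind it (r.tip_reach is the distance from the TCP to the fingertips, in mm); z points along the fingers, y is the line along which they close (so a half turn about z gives the same grasp; the last joint's range is limited). The gripper opens to 85 mm and grips with 20 to 120 N. Pads are 22 mm wide; open, the fingers measure 114 mm over their backs; the gripper's body (76 mm by 85 mm) begins 54 mm behind the grasp point. The pads swing forward as they close: fully open they stand 13 mm farther back than shut.
Start: joints at [-1.331, 0.353, 1.633, -0, 1.155, -0.002], TCP at [149.655, -606.821, 217.681] pointing down, gripper open.
Joint ranges: [-2.63, 2.63], [-0.92, 2.1], [0.06, 2.66], [-1.3, 4.44], [0, 2.69], [-3.02, 3.02]. Speed limits (rad/s): [2.22, 2.22, 2.79, 3.14, 3.14, 3.14].

### API

Orientations are given as [roll, pitch, yaw] about the fixed x, y, z axes, in that order (R = Rz(yaw) Ry(pitch) Rx(roll)).
In Python, from rig import r gives the robot as it stands.
- The arm moves only by the tool carry_out, never from a script. Its argument "targets" is a list of rows, each an object with "dp": the shift along the tool's x, y, z in mm, a list of three; "yaw": the turn about the tool's z in degrees. A call has 1 to 12 rows; each row is the pose to reach, as a shift and turn from the pose commanded when the call began, along the tool's axes at that moment; what a row does not reach only later rows make up. A row lasts 1/8 s, in which the tool goes at most 62.5 mm and 10.7 degrees, less where a joint would pass 70% of its speed; a pose out of reach is approached as far as the arm can. A call with a gripper value outside its range is refused whole. "fingers" is the opening, from -1 (shut) to 1 (fully open), so that 0 is half open, set as the call begins (left out, the last holds). The fingers move at their own pace and stop on an object; "grip_force" is the grip in N (left out, the last holds). Time passes only in rows, so rows that repeat a pose let the fingers close. It gives the time, the measured TCP pose, the force, the opening and the grip force at its end, in the units of the state.
- r.sense(): the state, without advancing time (a new reading comes with each control period).
- r.grab_frame(name): name is "scene" or "top" or "wrist"; returns the picture (420x560x3 uint8, red, green, blue); there is no depth.
- r.get_calibration(name): a dict with "fx", "fy", "cx", "cy" (pixels), "dist_coeffs" ([k1, k2, p1, p2, k3] as OpenCV has them; the pictures are not rectified), "rvec" (rotation vector, rad) and "tvec" (3), from world to camera coordinates, as OpenCV has them. Camera axes: x right, y down, z forward; pixel columns grow to the right and rows downward; lengths in mm; the calibration is good to about 2 mm. A picture is of the moment at which its call begins: read the wrist's pose just before it. get_calibration takes no time and is no camera call; for the wrist camera it gives the pose at the moment of the call.
- r.sign_off(): hands the job in; it is judged then, once.
The state is a dict: "clock": time; "qpos": joint angles; "qvel": joint speeds; "joint_efforts": joint torques, N m; "eef_pos": TCP position; "tcp_rot": TCP orientation; "contact_force": force on the tool from outside, world axes, zero at the start; "wrist_torque": the same for the moment, N m; "opening": opening from 0.0 (shut) to 1.0 (fully open); "grasp_force": force on a finger pad.
Only numpy, scipy, OpenCV 4.12 (cv2) and the standard library are available. Lean on these libraries where they do the work, as an engineer would, in place of code of your own. Each camera call takes 0.05 s, during which the arm holds its last target. There are 200 camera calls.

## Working session

There is one attempt and no reset: what is moved stays moved. The work goes in short steps, Python scripts to look and compute and a tool call to move; the robot and the scene stay as the last step left them, time stands still between calls to the robot, and variables do not carry over. Pictures are saved under pics/ and viewed, at most 10 in all, crops included, and the job is handed in when it is done.

Besides the shell and the picture viewer there is one more tool, called after "Request:" as a command line: name --argument value ..., lists and objects as JSON in quotes. carry_out: Moves the arm, as the interface text tells. Its arguments: {"type":"object","properties":{"targets":{"type":"array","items":{"type":"object","properties":{"dp":{"type":"array","items":{"type":"number"}},"yaw":{"type":"number"}}}},"fingers":{"type":"number"},"grip_force":{"type":"number"}},"required":["targets"]}

```bash
ls; mkdir -p pics; python3 - <<'E'
from rig import r
import cv2
for n in ("scene","top"):
    cv2.imwrite(f"pics/{n}0.png",r.grab_frame(n)[:,:,::-1])
    c=r.get_calibration(n);print(n,c)
print(r.sense(),r.tip_reach)
E
```

```text
pics
scene {'fx': 450.9260173881502, 'fy': 450.9260173881502, 'cx': 283.1051920639672, 'cy': 210.66602024312797, 'dist_coeffs': array([-0.13225015,  0.        ,  0.        ,  0.        ,  0.        ]), 'rvec': array([ 1.9770603 ,  1.57544278, -0.60660902]), 'tvec': array([-110.9391414 , -296.20919332, 1864.55348363])}
top {'fx': 439.82695436351275, 'fy': 439.82695436351275, 'cx': 279.7384635628899, 'cy': 215.85246572076113, 'dist_coeffs': array([-0.0914519,  0.       ,  0.       ,  0.       ,  0.       ]), 'rvec': array([ 2.16170718, -2.20104121,  0.07756339]), 'tvec': array([ -18.99812212,  529.18270572, 1532.58534227])}
{'clock': 0.1, 'qpos': array([-1.33142070e+00,  3.53601605e-01,  1.63406121e+00,  1.45723662e-06,
        1.15520718e+00, -2.35938834e-03]), 'qvel': array([-0.00118635, -0.00115571, -0.00144196, -0.0006341 , -0.00038746,
       -0.00071373]), 'joint_efforts': array([-6.56434477e-04, -6.06356335e+01, -3.42819858e+01, -2.56716896e-05,
        3.93011898e-03, -2.36858955e-05]), 'eef_pos': array([ 149.53573334, -606.38460851,  217.02196353]), 'tcp_rot': array([-3.14031532e+00, -4.34617468e-06,  2.41734422e-01]), 'contact_force': array([-0.0941058 ,  0.34370462,  0.70146047]), 'wrist_torque': array([-0.02343697,  0.04741522,  0.04811172]), 'grasp_force': 0.0, 'opening': 1.0012082337426609} 8.0
```

View pics/top0.png

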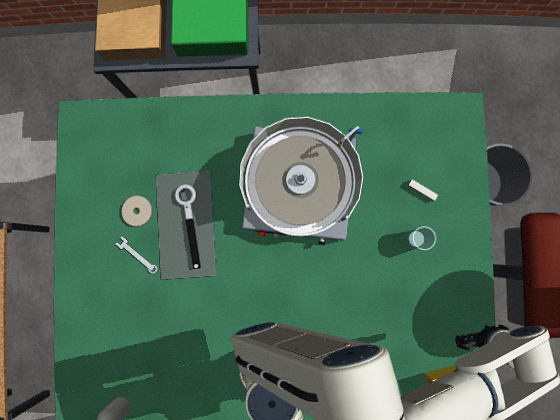

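View pics/scene0.png

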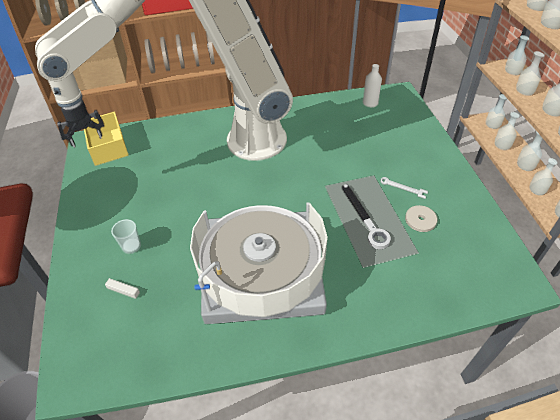

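The top view shows the spanner on the mat, with its ring at about (185,195) and its handle end at (196,268). The nut is at about (299,179), and the lap opening faces the robot (image down). Next I'll enlarge this area.

```bash
cat > h.py <<'E'
from rig import r
import cv2, numpy as np
def p2w(n,uv,z,c=None):
    c=c or r.get_calibration(n)
    K=np.array([[c['fx'],0,c['cx']],[0,c['fy'],c['cy']],[0,0,1]])
    q=cv2.undistortPoints(np.array(uv,float).reshape(-1,1,2),K,c['dist_coeffs']).reshape(-1,2)
    R=cv2.Rodrigues(c['rvec'])[0];C=-R.T@c['tvec']
    d=np.c_[q,np.ones(len(q))]@R
    return C+d*((z-C[2])/d[:,2])[:,None]
def w2p(n,X,c=None):
    c=c or r.get_calibration(n)
    K=np.array([[c['fx'],0,c['cx']],[0,c['fy'],c['cy']],[0,0,1]])
    return cv2.projectPoints(np.array(X,float).reshape(-1,3),c['rvec'],c['tvec'],K,c['dist_coeffs'])[0].reshape(-1,2)
E
python3 - <<'E'
from h import *
im=cv2.imread("pics/top0.png")
a=cv2.resize(im[165:285,150:220],None,fx=5,fy=5,interpolation=cv2.INTER_CUBIC)
b=cv2.resize(im[150:210,269:329],None,fx=7,fy=7,interpolation=cv2.INTER_CUBIC)
o=np.zeros((600,780,3),np.uint8);o[:,:350]=a;o[:420,355:775]=b
cv2.imwrite("pics/crop.png",o)
print(p2w("top",[(185,195),(196,268)],24).round(1),p2w("top",[(157,174),(211,170),(216,276),(161,279)],4).round(1),p2w("top",[(299,179)],165).round(1))
E
```

```text
[[608.8 306.6  24. ]
 [350.4 268.4  24. ]] [[690.1 413.7   4. ]
 [700.3 216.5   4. ]
 [320.3 201.2   4. ]
 [312.1 398.5   4. ]] [[635.7 -93.1 165. ]]
```

View pics/crop.png

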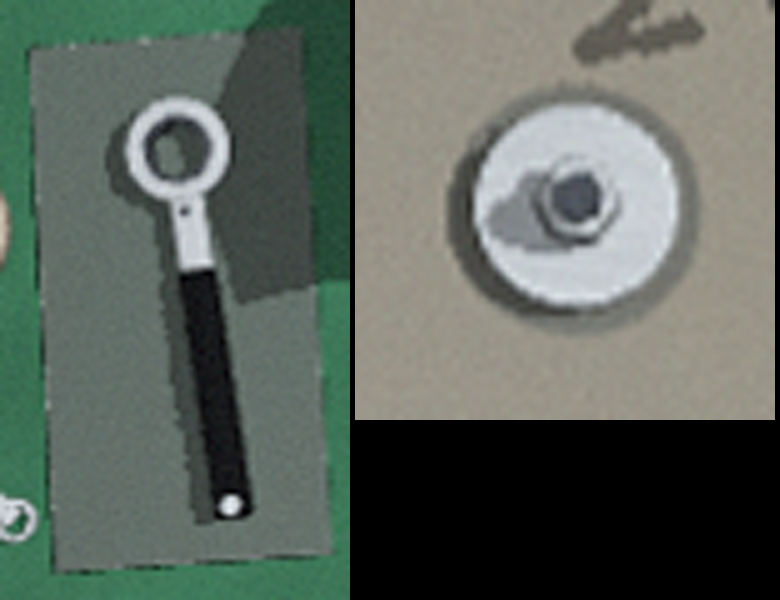

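```bash
cat >> h.py <<'E'
def shift(xy,z,yaw=None):
    "tool dp + yaw(deg) from current measured pose to world TCP"
    s=r.sense();R=cv2.Rodrigues(np.zeros(3))[0]
    from scipy.spatial.transform import Rotation as Q
    R=Q.from_euler('xyz',s['tcp_rot']).as_matrix()
    d=R.T@(np.array([*xy,z])-s['eef_pos'])
    y=0 if yaw is None else -np.degrees(yaw-s['tcp_rot'][2])
    return d.round(1),round(float(y),2)
E
python3 - <<'E'
from h import *
p=p2w("top",[(185.2,194.4),(195.6,268.2)],24);print(p.round(1))
d=p[0]-p[1];L=np.hypot(*d[:2]);yaw=np.arctan2(d[1],d[0]);print(L,yaw)
g=p[0]-d/L*115;print("grip",g)
print("nut",p2w("top",[(300.3,177.7)],169),p2w("top",[(300.3,178.6)],139))
print(shift(g[:2],180,yaw))
print(p2w("top",[(245,235),(347,240)],40))
E
```

```text
[[610.9 305.8  24. ]
 [349.7 269.8  24. ]]
263.7250472258999 0.13691879266705337
grip [497.0245869  290.14297759  24.        ]
nut [[639.23726133 -97.2305835  169.        ]] [[641.11357893 -98.5355723  139.        ]]
(array([ 552. , -787.2,   38. ]), 6.01)
[[ 462.70487825   93.31704135   40.        ]
 [ 438.84662931 -260.7971474    40.        ]]
```

Request:
carry_out --targets '[{"dp": [276,-394,0],"yaw": 3},{"dp": [276,-394,0],"yaw": 3},{"dp": [276,-394,0],"yaw": 3},{"dp": [276,-394,0],"yaw": 3},{"dp": [276,-394,0],"yaw": 3},{"dp": [276,-394,0],"yaw": 3},{"dp": [552,-787,20],"yaw": 6},{"dp": [552,-787,20],"yaw": 6},{"dp": [552,-787,20],"yaw": 6},{"dp": [552,-787,20],"yaw": 6},{"dp": [552,-787,20],"yaw": 6},{"dp": [552,-787,20],"yaw": 6}]' --grip_force 110

```text
clock: 1.6
eef_pos: [420.9, 94.5, 204.9]
tcp_rot: [3.141, -0.0, 0.138]
contact_force: [0.5, -0.1, 0.6]
opening: 0.996
grasp_force: 0.0
```

Request:
carry_out --targets '[{"dp": [0,0,0],"yaw": 0},{"dp": [0,0,0],"yaw": 0},{"dp": [0,0,0],"yaw": 0},{"dp": [0,0,0],"yaw": 0},{"dp": [0,0,0],"yaw": 0}]'

```text
clock: 2.22
eef_pos: [420.6, 91.5, 205.0]
tcp_rot: [3.142, -0.0, 0.136]
contact_force: [-1.1, 0.8, 0.1]
opening: 1.0
grasp_force: 0.0
```

Request:
carry_out --targets '[{"dp": [103,-186,25],"yaw": 0},{"dp": [103,-186,25],"yaw": 0},{"dp": [103,-186,25],"yaw": 0},{"dp": [103,-186,25],"yaw": 0},{"dp": [103,-186,25],"yaw": 0},{"dp": [103,-186,25],"yaw": 0}]'

```text
clock: 2.98
eef_pos: [496.8, 289.5, 179.7]
tcp_rot: [3.141, 0.001, 0.137]
contact_force: [-0.4, 0.5, 0.7]
opening: 0.998
grasp_force: 0.0
```

```bash
python3 - <<'E'
from h import *
import pickle
c=r.get_calibration("wrist");im=r.grab_frame("wrist");cv2.imwrite("pics/w1.png",im[:,:,::-1])
pickle.dump(c,open("w1.pkl","wb"))
R=cv2.Rodrigues(c['rvec'])[0];print(-R.T@c['tvec'],R[2],r.sense()['eef_pos'],r.sense()['tcp_rot'])
E
```

```text
[562.43905482 299.8822573  336.12941351] [-0.26371239 -0.03736149 -0.96387753] [496.81511667 289.28927884 179.96245797] [3.14114763e+00 5.55953219e-04 1.36217673e-01]
```

View pics/w1.png

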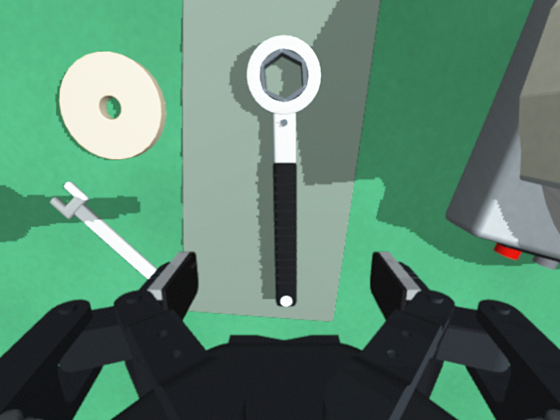

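The wrist view shows the ring at about (284,75), the handle end at about (286,305) and a clear hexagonal hole. I'll warp the ring region to a top-down view to read the hexagon angle.

```bash
cat >> h.py <<'E'
def topdown(im,c,ctr,half,z,yaw=0,scale=5):
    "warp: image right=+x', up=+y' (axes turned by yaw about ctr)"
    n=int(2*half*scale);g=(np.arange(n)-n/2+.5)/scale
    X,Y=np.meshgrid(g,-g);cs,sn=np.cos(yaw),np.sin(yaw)
    P=np.stack([ctr[0]+cs*X-sn*Y,ctr[1]+sn*X+cs*Y,0*X+z],-1)
    m=w2p(None,P,c).reshape(n,n,2).astype(np.float32)
    return cv2.remap(im,m,None,cv2.INTER_CUBIC)
E
python3 - <<'E'
from h import *
import pickle
c=pickle.load(open("w1.pkl","rb"));im=cv2.imread("pics/w1.png")
p=p2w(None,[(284,75),(286,306)],24,c);print(p)
d=p[0]-p[1];yaw=np.arctan2(d[1],d[0]);print(yaw,np.hypot(*d[:2]))
a=topdown(im,c,(611,306),50,24,0.137,5.8)
cv2.imwrite("pics/hex1.png",a)
# handle centreline by dark segmentation in aligned view
b=topdown(im,c,(497,290),80,24,0.137,5)
dark=(b.max(2)<50)
for X in (-60,-40,-20,0,20):
    col=int((X+80)*5);ys=np.where(dark[:,col])[0];ys=ys[(ys>250)&(ys<550)]
    print(X,80-(ys.min())/5,80-ys.max()/5)
E
```

```text
[[612.17120134 306.21081161  24.        ]
 [351.67491276 267.62824192  24.        ]]
0.14704277077167402 263.33805468594124
-60 11.200000000000003 -12.400000000000006
-40 11.200000000000003 -12.200000000000003
-20 11.599999999999994 -12.0
0 11.799999999999997 -11.599999999999994
20 12.0 -11.400000000000006
```

View pics/hex1.png

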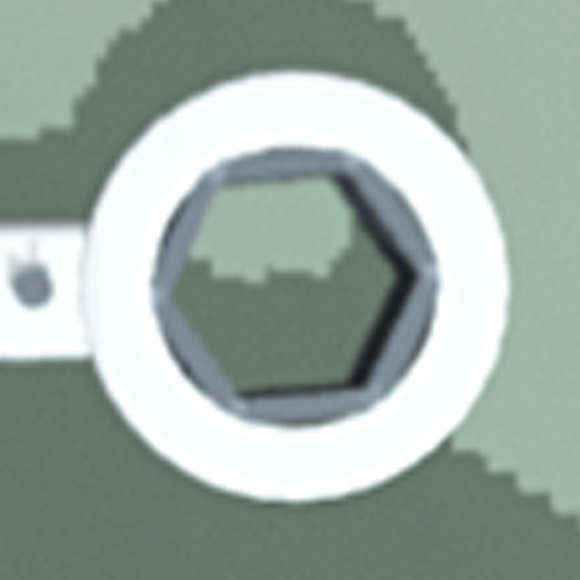

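Hole corners are at about (434,271) and (158,293), so the hole sits about +4° relative to the handle (handle yaw ≈ 0.147). Descending to grasp.

Request:
carry_out --targets '[{"dp": [1.4,-0.6,50],"yaw": -0.6},{"dp": [1.4,-0.6,100],"yaw": -0.6},{"dp": [1.4,-0.6,140],"yaw": -0.6},{"dp": [1.4,-0.6,155],"yaw": -0.6},{"dp": [1.4,-0.6,162],"yaw": -0.6},{"dp": [1.4,-0.6,165],"yaw": -0.6},{"dp": [1.4,-0.6,165],"yaw": -0.6}]' --fingers 1

```text
clock: 3.9
eef_pos: [499.3, 291.7, 16.0]
tcp_rot: [-3.141, -0.002, 0.148]
contact_force: [-0.2, 0.5, 0.5]
opening: 1.002
grasp_force: 0.0
```

Request:
carry_out --targets '[{"dp": [0,0,0],"yaw": 0},{"dp": [0,0,0],"yaw": 0},{"dp": [0,0,0],"yaw": 0},{"dp": [0,0,0],"yaw": 0},{"dp": [0,0,0],"yaw": 0},{"dp": [0,0,0],"yaw": 0},{"dp": [0,0,0],"yaw": 0},{"dp": [0,0,0],"yaw": 0}]' --fingers -1 --grip_force 110

```text
clock: 4.9
eef_pos: [498.5, 291.4, 14.9]
tcp_rot: [-3.142, 0.0, 0.147]
contact_force: [-0.1, 0.3, 0.2]
opening: -0.003
grasp_force: 0.0
```

```bash
python3 - <<'E'
from h import *
s=r.sense();print(s['eef_pos'],s['opening'],s['grasp_force'],s['contact_force'],s['qpos'])
a=r.grab_frame("wrist");b=r.grab_frame("scene")[150:290,280:450]
o=np.zeros((420,800,3),np.uint8);o[:,:400]=cv2.resize(a,(400,420))[:,:];o[:329,400:]=cv2.resize(b,(400,329))
cv2.imwrite("pics/w2.png",o[:,:,::-1])
E
```

```text
[498.54119976 291.37889755  14.88426742] -0.002687885350858681 0.0 [-0.08294488  0.27096514  0.21936075] [5.26308400e-01 5.43575192e-01 1.87391942e+00 2.65894618e-05
 7.24119579e-01 1.94959720e+00]
```

View pics/w2.png

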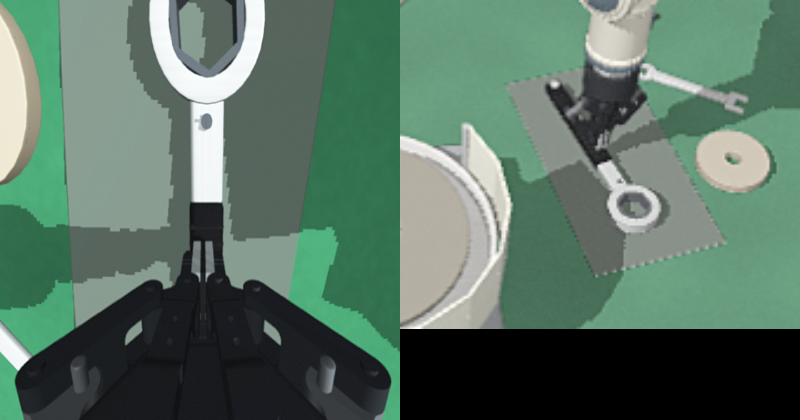

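The fingers closed in free air just above the handle, with their tips at about (203,240) in the left panel. The spanner hasn't moved. Next I'll work out where the tips really are.

```bash
python3 - <<'E'
from h import *
s=r.sense();c=r.get_calibration("wrist");e=s['eef_pos']
for z in (8,0,-5,-10,-15,-20,-30):print(z,w2p(None,[e-[0,0,z]],c).round(1))
print(w2p(None,[[611.9,307,24],[611.9-85*np.cos(.147),307-85*np.sin(.147),24]],c))
im=r.grab_frame("wrist")
o=cv2.resize(im[270:420,180:380],(800,600),interpolation=cv2.INTER_CUBIC)
o=cv2.convertScaleAbs(o,alpha=2.2,beta=15)
cv2.imwrite("pics/w3.png",o[:,:,::-1])
E
```

```text
8 [[285.7 240.5]]
0 [[285.8 245.7]]
-5 [[285.8 249.1]]
-10 [[285.9 252.9]]
-15 [[286.  256.8]]
-20 [[286. 261.]]
-30 [[286.2 270.2]]
[[289.29377691  17.59332039]
 [288.32735766 200.26253429]]
```

View pics/w3.png

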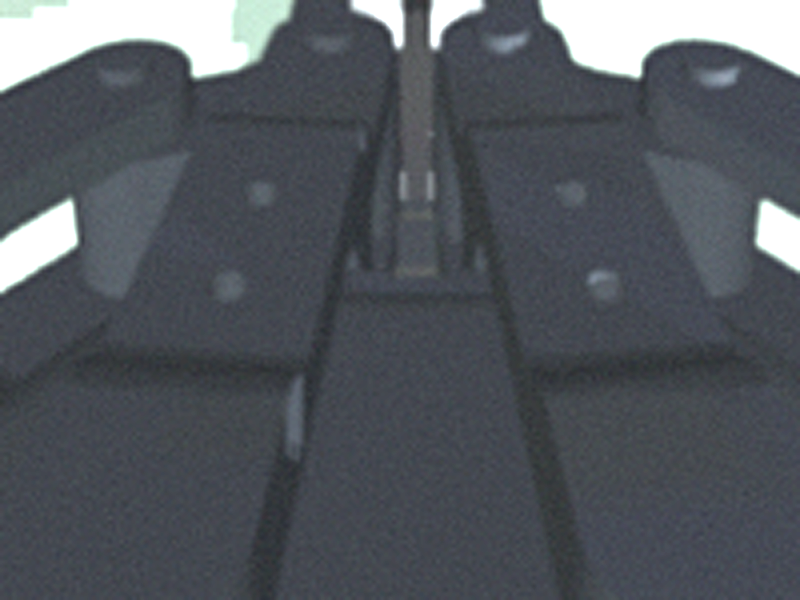

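```bash
python3 - <<'E'
from h import *
import pickle
c=pickle.load(open("w1.pkl","rb"));print(c['fx'],c['dist_coeffs'])
e=np.array([496.8,289.3,180]);u=np.array([np.cos(.136),np.sin(.136),0]);v=np.array([u[1],-u[0],0])
for z in (20,8,-5,-18,-30):
  print(z,[w2p(None,[e+a*u+b*v-[0,0,z]],c).round(0)[0].tolist() for a in(11,-11) for b in (-42.5,42.5)])
c=r.get_calibration("wrist");s=r.sense();e=s['eef_pos']
for z in (20,8,-5,-18,-30):
  print(z,[w2p(None,[e+a*u-[0,0,z]],c).round(0)[0].tolist() for a in(11,-11)])
im=r.grab_frame("wrist")
o=cv2.resize(im[180:330,200:370],(800,706),interpolation=cv2.INTER_CUBIC)[:600]
o=(255*(o/255.)**0.35).astype(np.uint8)
o=np.minimum(255,np.maximum(0,(o.astype(int)-60)*2)).astype(np.uint8)
cv2.imwrite("pics/w4.png",o[:,:,::-1])
E
```

```text
290.5633918972322 [-0.032053  0.        0.        0.        0.      ]
20 [[219.0, 217.0], [353.0, 217.0], [221.0, 249.0], [350.0, 249.0]]
8 [[215.0, 223.0], [357.0, 223.0], [217.0, 257.0], [355.0, 257.0]]
-5 [[209.0, 231.0], [363.0, 231.0], [212.0, 267.0], [360.0, 267.0]]
-18 [[203.0, 240.0], [370.0, 240.0], [206.0, 278.0], [366.0, 278.0]]
-30 [[196.0, 249.0], [377.0, 249.0], [200.0, 290.0], [373.0, 290.0]]
20 [[286.0, 217.0], [285.0, 249.0]]
8 [[286.0, 223.0], [285.0, 257.0]]
-5 [[286.0, 231.0], [286.0, 267.0]]
-18 [[286.0, 240.0], [286.0, 278.0]]
-30 [[287.0, 249.0], [286.0, 290.0]]
```

View pics/w4.png

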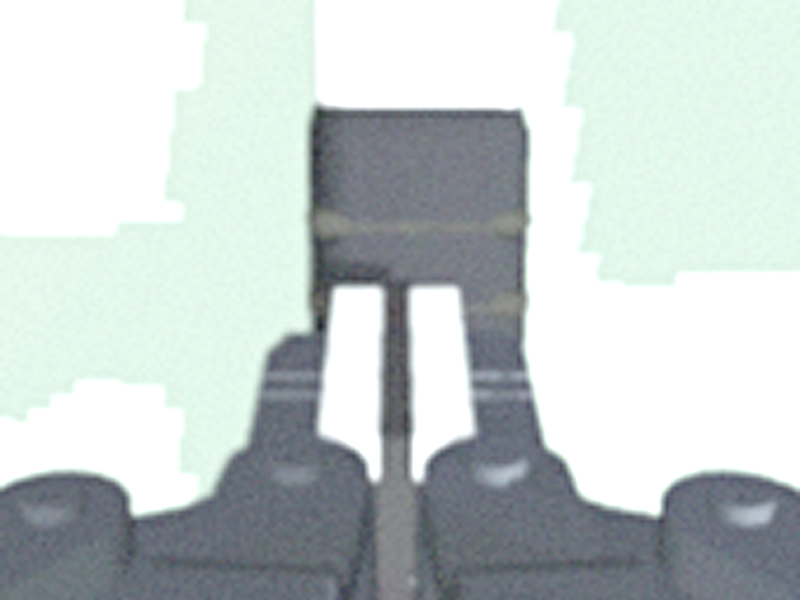

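The shut pads end at row ≈ 241, which puts the tips about 18 mm behind the reported TCP, above the handle. I'll check tip_reach, reopen, and go lower by feel.

```bash
python3 -c "
from h import *
print(r.tip_reach,[a for a in dir(r) if a[0]!='_'])"
```

```text
8.0 ['MotionError', 'get_calibration', 'grab_frame', 'sense', 'sign_off', 'tip_reach']
```

Request:
carry_out --targets '[{"dp": [0,0,-3],"yaw": 0},{"dp": [0,0,-3],"yaw": 0},{"dp": [0,0,-3],"yaw": 0},{"dp": [0,0,-3],"yaw": 0},{"dp": [0,0,-3],"yaw": 0},{"dp": [0,0,-3],"yaw": 0}]' --fingers 1

```text
clock: 5.85
eef_pos: [498.5, 291.4, 17.9]
tcp_rot: [3.142, 0.0, 0.148]
contact_force: [-0.2, 1.1, 0.5]
opening: 0.999
grasp_force: 0.0
```

Request:
carry_out --targets '[{"dp": [0,0,8],"yaw": 0},{"dp": [0,0,14],"yaw": 0},{"dp": [0,0,18],"yaw": 0},{"dp": [0,0,18],"yaw": 0},{"dp": [0,0,18],"yaw": 0}]'

```text
clock: 6.48
eef_pos: [498.6, 291.4, -0.1]
tcp_rot: [-3.142, -0.0, 0.148]
contact_force: [0.7, 0.0, -0.0]
opening: 1.0
grasp_force: 0.0
```

Request:
carry_out --targets '[{"dp": [0,1.5,5],"yaw": 0},{"dp": [0,1.5,9],"yaw": 0},{"dp": [0,1.5,11],"yaw": 0},{"dp": [0,1.5,11],"yaw": 0},{"dp": [0,1.5,11],"yaw": 0}]'

```text
clock: 7.1
eef_pos: [498.8, 290.0, -11.0]
tcp_rot: [-3.142, -0.0, 0.148]
contact_force: [0.0, 0.5, -0.4]
opening: 0.999
grasp_force: 0.0
```

Request:
carry_out --targets '[{"dp": [0,0,0],"yaw": 0},{"dp": [0,0,0],"yaw": 0},{"dp": [0,0,0],"yaw": 0},{"dp": [0,0,0],"yaw": 0},{"dp": [0,0,0],"yaw": 0},{"dp": [0,0,0],"yaw": 0}]' --fingers -1 --grip_force 40

```text
clock: 7.85
eef_pos: [499.7, 290.2, -9.6]
tcp_rot: [-3.141, -0.002, 0.148]
contact_force: [-1.6, -2.2, 14.9]
opening: 0.296
grasp_force: 49.4
```

Request:
carry_out --targets '[{"dp": [0,0,0],"yaw": 0},{"dp": [0,0,0],"yaw": 0},{"dp": [0,0,-2],"yaw": 0},{"dp": [0,0,-5],"yaw": 0},{"dp": [0,0,-10],"yaw": 0},{"dp": [0,0,-20],"yaw": 0},{"dp": [0,0,-40],"yaw": 0},{"dp": [0,0,-60],"yaw": 0},{"dp": [0,0,-60],"yaw": 0},{"dp": [0,0,-60],"yaw": 0}]' --fingers -1 --grip_force 115

```text
clock: 9.1
eef_pos: [498.3, 289.7, 48.5]
tcp_rot: [3.141, 0.001, 0.148]
contact_force: [1.0, -0.8, -8.9]
opening: 0.272
grasp_force: 113.9
```

```bash
python3 - <<'E'
from h import *
s=r.sense();print({k:np.round(s[k],3) for k in('eef_pos','tcp_rot','contact_force','wrist_torque','opening','grasp_force')})
a=r.grab_frame("wrist");b=r.grab_frame("scene")[110:290,270:450]
o=np.zeros((450,800,3),np.uint8);o[:420,:400]=a[:,80:480];o[:400,400:]=cv2.resize(b,(400,400))
cv2.imwrite("pics/w5.png",o[:,:,::-1])
E
```

```text
{'eef_pos': array([498.326, 289.671,  48.496]), 'tcp_rot': array([3.141e+00, 1.000e-03, 1.480e-01]), 'contact_force': array([ 0.953, -0.757, -8.913]), 'wrist_torque': array([-0.05 ,  0.178, -0.02 ]), 'opening': np.float64(0.272), 'grasp_force': np.float64(113.885)}
```

View pics/w5.png

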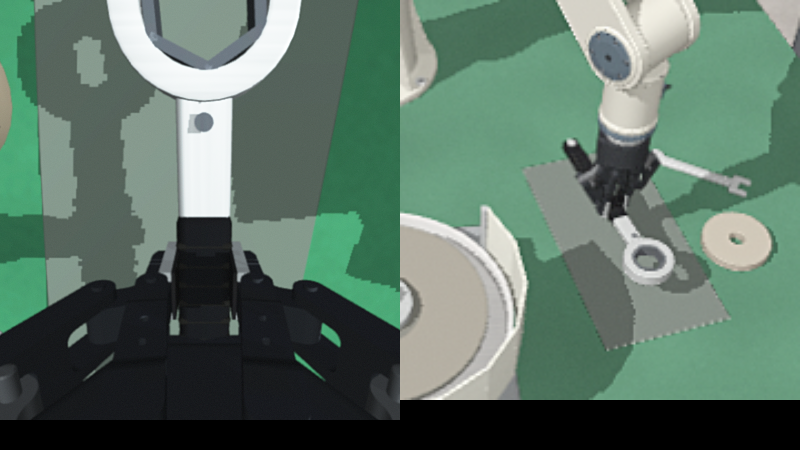

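The spanner is held and lifted clear, gripped at the holding point with the hole visible ahead. One picture view is left, so I'll save it for the nut alignment. Moving in front of the nut.

Request:
carry_out --targets '[{"dp": [0,0,-30],"yaw": 0},{"dp": [0,0,-70],"yaw": 0},{"dp": [0,0,-110],"yaw": 0},{"dp": [0,0,-145],"yaw": 0},{"dp": [-8,20,-166],"yaw": 1},{"dp": [-20,50,-166],"yaw": 2},{"dp": [-34,90,-166],"yaw": 4},{"dp": [-50,135,-166],"yaw": 6},{"dp": [-66,180,-166],"yaw": 7},{"dp": [-82,225,-166],"yaw": 8},{"dp": [-98,265,-166],"yaw": 10},{"dp": [-110,300,-166],"yaw": 11}]'

```text
clock: 10.7
eef_pos: [432.8, -24.4, 214.2]
tcp_rot: [3.141, 0.002, -0.046]
contact_force: [-0.1, -0.8, -8.6]
opening: 0.277
grasp_force: 115.2
```

Request:
carry_out --targets '[{"dp": [-8,30,0],"yaw": 1.4},{"dp": [-8,56,0],"yaw": 1.4},{"dp": [-8,56,0],"yaw": 1.4},{"dp": [-8,56,0],"yaw": 1.4}]'

```text
clock: 11.2
eef_pos: [423.2, -78.3, 214.4]
tcp_rot: [-3.141, 0.001, -0.069]
contact_force: [-0.1, -0.2, -8.7]
opening: 0.279
grasp_force: 115.5
```

```bash
python3 - <<'E'
from h import *
import pickle
s=r.sense();c=r.get_calibration("wrist");im=r.grab_frame("wrist")[:,:,::-1].copy()
pickle.dump((s,c),open("w6.pkl","wb"));cv2.imwrite("pics/w6.png",im)
print({k:np.round(s[k],3) for k in('clock','eef_pos','tcp_rot','contact_force','wrist_torque','opening')})
e=s['eef_pos'];psi=s['tcp_rot'][2];u=np.array([np.cos(psi),np.sin(psi),0])
print("nut px",w2p(None,[[640,-98,169],[640,-98,139]],c).round(0).tolist())
for pit in (0,2,4,6):   # sag degrees
  t=np.radians(pit);f=lambda d:e+u*(d*np.cos(t)+33*np.sin(t)*0)+np.array([0,0,33.6-d*np.sin(t)])
  print(pit,"handle start",w2p(None,[f(30)],c).round(1)[0],"ring near/far edge",w2p(None,[f(78),f(152)],c).round(1).tolist())
g=im.astype(int);col=int(w2p(None,[e+u*30+[0,0,33.6]],c)[0,0]);print("col",col,[(i,int(g[i,col].max())) for i in range(0,260,3)])
E
```

```text
{'clock': np.float64(11.2), 'eef_pos': array([423.165, -78.27 , 214.414]), 'tcp_rot': array([-3.141e+00,  1.000e-03, -6.900e-02]), 'contact_force': array([-0.096, -0.184, -8.746]), 'wrist_torque': array([0.032, 0.131, 0.005]), 'opening': np.float64(0.279)}
nut px [[294.0, -149.0], [293.0, -109.0]]
0 handle start [286.1 212.1] ring near/far edge [[286.4, 96.4], [287.0, -127.7]]
2 handle start [286.1 211.4] ring near/far edge [[286.4, 97.2], [286.9, -115.5]]
4 handle start [286.1 210.9] ring near/far edge [[286.3, 98.2], [286.7, -103.8]]
6 handle start [286.  210.4] ring near/far edge [[286.3, 99.4], [286.6, -92.5]]
col 286 [(0, 208), (3, 211), (6, 209), (9, 208), (12, 207), (15, 208), (18, 206), (21, 208), (24, 208), (27, 209), (30, 206), (33, 205), (36, 206), (39, 207), (42, 208), (45, 209), (48, 206), (51, 206), (54, 206), (57, 207), (60, 144), (63, 129), (66, 152), (69, 175), (72, 249), (75, 246), (78, 248), (81, 247), (84, 245), (87, 245), (90, 244), (93, 239), (96, 240), (99, 222), (102, 248), (105, 245), (108, 245), (111, 245), (114, 127), (117, 130), (120, 130), (123, 129), (126, 130), (129, 126), (132, 239), (135, 245), (138, 245), (141, 244), (144, 244), (147, 244), (150, 245), (153, 244), (156, 244), (159, 244), (162, 244), (165, 244), (168, 244), (171, 244), (174, 243), (177, 243), (180, 243), (183, 243), (186, 243), (189, 242), (192, 243), (195, 242), (198, 243), (201, 242), (204, 243), (207, 242), (210, 242), (213, 242), (216, 206), (219, 26), (222, 31), (225, 34), (228, 34), (231, 33), (234, 32), (237, 32), (240, 33), (243, 32), (246, 34), (249, 32), (252, 34), (255, 35), (258, 34)]
```

Request:
carry_out --targets '[{"dp": [20,-10,0],"yaw": 0},{"dp": [50,-25,0],"yaw": 0},{"dp": [85,-45,0],"yaw": 0},{"dp": [120,-70,0],"yaw": 0},{"dp": [140,-85,0],"yaw": 0},{"dp": [148,-90,0],"yaw": 0},{"dp": [148,-90,0],"yaw": 0},{"dp": [148,-90,0],"yaw": 0},{"dp": [148,-90,0],"yaw": 0}]'

```text
clock: 12.38
eef_pos: [576.8, 0.6, 215.0]
tcp_rot: [3.141, 0.0, -0.069]
contact_force: [0.6, 0.0, -9.0]
opening: 0.277
grasp_force: 115.6
```

```bash
python3 - <<'E'
from h import *
import pickle
from scipy.optimize import least_squares
s=r.sense();c=r.get_calibration("wrist");im=r.grab_frame("wrist")[:,:,::-1].copy()
pickle.dump((s,c),open("w7.pkl","wb"));cv2.imwrite("pics/w7.png",im)
e=s['eef_pos'];psi=s['tcp_rot'][2];print(s['clock'],e,psi)
u=np.array([np.cos(psi),np.sin(psi),0])
c1=pickle.load(open("w1.pkl","rb"));i1=cv2.imread("pics/w1.png")
# along-handle profile in w1, frame at z=24
def prof(im,col,lo,hi):
    g=im[lo:hi,col-1:col+2].max(2).mean(1);return g
print("w1",[(i,int(v)) for i,v in zip(range(90,175),prof(i1,284,90,175)) ])
col=286
print("w7",[(i,int(v)) for i,v in zip(range(55,225),prof(im,col,55,225)) if i<140 or i>210])
n=topdown(im,c,(640,-98),40,159,0,7)
h=im[0:140,190:390]
o=np.zeros((600,800,3),np.uint8);o[:560,:560]=n;o[:168,560:]=cv2.resize(h,(240,168));o[180:360,560:]=cv2.resize(im,(240,180))
cv2.imwrite("pics/last.png",o)
E
```

```text
12.375 [5.76823037e+02 5.72938239e-01 2.15024083e+02] -0.06946687909789717
w1 [(90, 120), (91, 119), (92, 119), (93, 119), (94, 120), (95, 119), (96, 119), (97, 123), (98, 137), (99, 158), (100, 167), (101, 190), (102, 242), (103, 255), (104, 254), (105, 253), (106, 253), (107, 253), (108, 252), (109, 252), (110, 251), (111, 250), (112, 249), (113, 242), (114, 236), (115, 252), (116, 253), (117, 254), (118, 252), (119, 201), (120, 147), (121, 147), (122, 149), (123, 149), (124, 149), (125, 171), (126, 224), (127, 251), (128, 253), (129, 253), (130, 253), (131, 252), (132, 252), (133, 252), (134, 252), (135, 252), (136, 252), (137, 252), (138, 252), (139, 252), (140, 252), (141, 252), (142, 252), (143, 252), (144, 252), (145, 252), (146, 252), (147, 252), (148, 252), (149, 252), (150, 252), (151, 252), (152, 252), (153, 252), (154, 252), (155, 252), (156, 252), (157, 252), (158, 252), (159, 252), (160, 254), (161, 254), (162, 196), (163, 78), (164, 29), (165, 37), (166, 41), (167, 41), (168, 40), (169, 42), (170, 40), (171, 41), (172, 40), (173, 40), (174, 40)]
w7 [(55, 205), (56, 206
[... 415 characters left out ...]
238), (95, 238), (96, 238), (97, 237), (98, 237), (99, 222), (100, 133), (101, 149), (102, 243), (103, 247), (104, 246), (105, 245), (106, 245), (107, 245), (108, 245), (109, 245), (110, 246), (111, 243), (112, 207), (113, 144), (114, 125), (115, 127), (116, 130), (117, 130), (118, 129), (119, 128), (120, 130), (121, 129), (122, 129), (123, 129), (124, 131), (125, 130), (126, 130), (127, 130), (128, 129), (129, 126), (130, 136), (131, 188), (132, 238), (133, 245), (134, 245), (135, 244), (136, 244), (137, 243), (138, 244), (139, 243), (211, 241), (212, 241), (213, 241), (214, 243), (215, 245), (216, 204), (217, 97), (218, 30), (219, 27), (220, 31), (221, 31), (222, 31), (223, 31), (224, 30)]
```

View pics/last.png

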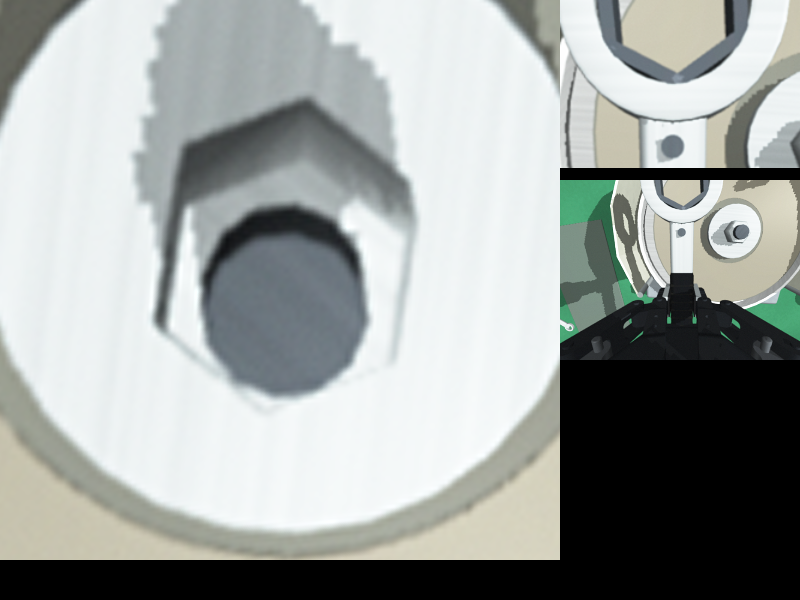

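The last view shows the nut. Its edges run at about +21.5° (corners D (265,412), C (392,362), F (184,145), A (305,97)), and the spindle end is at (285,312). The hole sits about +4° relative to the handle, so the handle yaw should be about 17.4°. Next I'll fit both poses.

```bash
cat > fit.py <<'E'
from h import *
import pickle
from scipy.optimize import least_squares
s,c=pickle.load(open("w7.pkl","rb"));im=cv2.imread("pics/w7.png")
td=lambda p,z=159:np.array([640+(p[0]-279.5)/7,-98-(p[1]-279.5)/7,z])
pix=lambda p:w2p(None,[td(p)],c)[0]
V=dict(F=(184,145),A=(305,97),E=(158,322),D=(265,412),C=(392,362))
z=dict(F=139,A=139,E=147,D=155,C=155)
obs={k:pix(v) for k,v in V.items()}
ang=dict(A=81.5,F=141.5,E=201.5,D=261.5,C=321.5)
def res(q):
    o=[]
    for k in ('F','A','D','C'):
        a=np.radians(ang[k])+q[2]
        o+=list(w2p(None,[[q[0]+20.785*np.cos(a),q[1]+20.785*np.sin(a),z[k]]],c)[0]-obs[k])
    o+=list(3*(w2p(None,[[q[0],q[1],169]],c)[0]-pix((285,312))))
    return o
f=least_squares(res,[640,-98,0]);print("nut",f.x[:2],21.5+np.degrees(f.x[2]),np.round(f.fun,1))
# spanner in tool frame
c1=pickle.load(open("w1.pkl","rb"));R0=np.array([611.9,307.0])
P=p2w(None,[(284,162.5),(284,122.1),(284,113.5),(284,101.3)],24,c1)
D=np.hypot(*(P[:,:2]-R0).T);print("dist",D)
e=s['eef_pos'];psi=s['tcp_rot'][2];u=np.array([np.cos(psi),np.sin(psi),0]);v=np.array([u[1],-u[0],0])
rows=[216.3,121.5,100.3,69.3]
def r2(q):
    return [w2p(None,[e+u*((q[0]-d)*np.cos(q[2]))+[0,0,q[1]-(q[0]-d)*np.sin(q[2])]],c)[0,1]-y for d,y in zip(D,rows)]
g=least_squares(r2,[115,33,0.]);print("spanner dist,top dz,tilt",g.x,g.fun)
gray=im.max(2).astype(int)
for row in (0,20,40,60,145,175,205):
    l=gray[row];on=np.where(l[150:420]>225)[0]+150
    print(row,on.min(),on.max(),[int(k) for k in on[np.where(np.diff(on)>4)[0]]],[int(k) for k in on[np.where(np.diff(on)>4)[0]+1]])
for d in (0,40,70):
    print(d,w2p(None,[e+u*(g.x[0]-d)+[0,0,g.x[1]]],c))
E
python3 fit.py
```

```text
nut [640.81750038 -98.17515403] 21.14778420701505 [-1.   0.3 -1.  -0.3 -0.5  0.3 -0.8 -1.   1.   0.2]
dist [86.86374117 45.20087529 36.67885447 24.78366477]
spanner dist,top dz,tilt [1.13579738e+02 2.96062177e+01 5.28645760e-03] [-0.00333602  0.05078847 -0.07009521  0.02264514]
0 188 380 [217] [351]
20 192 377 [221] [347]
40 189 370 [229] [337]
60 185 419 [193, 251, 357] [211, 316, 389]
145 185 355 [192, 309] [263, 351]
175 150 419 [153, 185, 204, 309] [173, 193, 263, 376]
205 150 308 [162, 199, 217] [183, 206, 264]
0 [[ 2.86631297e+02 -4.73512021e-02]]
40 [[286.33831666 108.55991121]]
70 [[286.13389882 179.88212339]]
```

Request:
carry_out --targets '[{"dp": [-5,20,0],"yaw": -4},{"dp": [-13,50,0],"yaw": -9},{"dp": [-22,85,0],"yaw": -14},{"dp": [-30,115,0],"yaw": -18},{"dp": [-35,135,0],"yaw": -20.6},{"dp": [-35,135,15],"yaw": -20.6},{"dp": [-35,135,35],"yaw": -20.6},{"dp": [-35,135,47],"yaw": -20.6},{"dp": [-35,135,47],"yaw": -20.6},{"dp": [-35,135,47],"yaw": -20.6}]'

```text
clock: 13.68
eef_pos: [533.7, -131.1, 168.4]
tcp_rot: [3.141, -0.001, 0.291]
contact_force: [-0.8, -0.7, -8.9]
opening: 0.273
grasp_force: 115.5
```

```bash
cat > chk.py <<'E'
from h import *
s=r.sense();c=r.get_calibration("wrist");im=r.grab_frame("wrist")[:,:,::-1].copy();cv2.imwrite("pics/chk.png",im)
e=s['eef_pos'];psi=s['tcp_rot'][2];print(e,psi,s['contact_force'],s['wrist_torque'])
u=np.array([np.cos(psi),np.sin(psi)]);print("ring est",e[:2]+113.6*u+.9*np.array([-u[1],u[0]]))
g=im.max(2).astype(int)
for row in (2,14,26,38,50,60): print(row,[int(x) for x in g[row,200:372:4]])
for a in (0,90,180,270):
    t=np.radians(a);print(a,w2p(None,[[640.8+12*np.cos(t),-98.2+12*np.sin(t),169]],c).round(1)[0])
E
python3 chk.py
```

```text
[ 533.73703453 -131.10579952  168.35702722] 0.2908317523517525 [-0.8450163  -0.65455607 -8.88652664] [-0.06450525  0.13461545  0.00477193]
ring est [642.30840811 -97.66889121]
2 [243, 244, 245, 246, 248, 101, 128, 127, 126, 75, 192, 195, 193, 194, 201, 246, 247, 246, 236, 170, 199, 199, 207, 168, 234, 248, 247, 248, 248, 247, 246, 248, 24, 28, 126, 126, 127, 74, 240, 246, 245, 245, 245]
14 [245, 246, 247, 248, 249, 227, 126, 125, 126, 76, 144, 187, 187, 187, 181, 159, 199, 135, 83, 83, 87, 88, 89, 86, 85, 82, 200, 249, 246, 224, 248, 248, 51, 32, 127, 126, 126, 225, 248, 248, 248, 248, 248]
26 [243, 245, 246, 247, 248, 250, 187, 128, 126, 95, 90, 194, 189, 130, 202, 206, 81, 90, 86, 86, 83, 83, 86, 86, 86, 84, 85, 115, 251, 235, 245, 246, 85, 31, 129, 126, 165, 248, 248, 248, 248, 247, 247]
38 [238, 240, 241, 243, 244, 246, 246, 236, 125, 128, 126, 156, 188, 116, 186, 199, 62, 82, 84, 85, 85, 86, 83, 80, 82, 83, 82, 169, 249, 242, 129, 128, 126, 128, 126, 243, 247, 247, 246, 246, 246, 245, 250]
50 [105, 233, 241, 242, 243, 245, 245, 246, 247, 249, 168, 125, 127, 128, 129, 126, 128, 86, 59, 82, 83, 81, 81, 85, 84, 66, 131, 129, 128, 128, 129, 55, 213, 246, 247, 247, 246, 246, 246, 246, 246, 253, 172]
60 [108, 107, 140, 234, 239, 240, 241, 243, 244, 245, 245, 246, 248, 202, 30, 80, 129, 128, 128, 131, 130, 129, 97, 129, 127, 128, 130, 109, 56, 220, 243, 244, 244, 244, 243, 242, 242, 243, 242, 248, 238, 253, 172]
0 [292.2   3.3]
90 [260.9  22.1]
180 [277.8  55.8]
270 [308.6  37.9]
```

```bash
cat > spin.py <<'E'
from h import *
from scipy.optimize import least_squares
def run(im,c,e,psi):
    g=im.max(2).astype(int);m=((g>70)&(g<98)).astype(np.uint8);m[:,:240]=0;m[:,340:]=0;m[75:]=0
    m=cv2.morphologyEx(m,cv2.MORPH_OPEN,np.ones((5,5)))
    n,l,st,_=cv2.connectedComponentsWithStats(m);k=1+np.argmax(st[1:,4]);m=l==k;print("blob",st[k])
    P=[]
    for row in range(st[k][1]+1,46,2):
        x=np.where(m[row])[0]
        if len(x)>4:P+=[(x.min()-.5,row),(x.max()+.5,row)]
    top=st[k][1]
    W=p2w(None,P,169,c)
    f=least_squares(lambda q:np.hypot(*(W[:,:2]-q[:2]).T)-q[2],[640,-98,12],loss='soft_l1',f_scale=.3)
    print("spindle",f.x.round(2),"rms",np.sqrt((f.fun**2).mean()).round(2))
    # ring edges at top plane
    for dz in (30,34):
        Q=[]
        for row in range(2,60,4):
            w=g[row]>225
            x=np.where(w[150:240])[0]+150
            y=np.where(w[340:430])[0]+340
            if len(x) and len(y):Q+=[(x.min()-.5,row)] if x.min()>152 else []
        L=p2w(None,Q,e[2]+dz,c)
        print(dz,len(Q))
    u=np.array([np.cos(psi),np.sin(psi)]);lf=np.array([-u[1],u[0]])
    rg=e[:2]+113.6*u+.9*lf;d=f.x[:2]-rg
    print("ring est",rg.round(2),"spindle minus ring: along",(d@u).round(2),"left",(d@lf).round(2))
if __name__=="__main__":
    s=r.sense();c=r.get_calibration("wrist");im=r.grab_frame("wrist")[:,:,::-1].copy()
    run(im,c,s['eef_pos'],s['tcp_rot'][2])
    g=im.max(2).astype(int)
    for row in (4,16,28,40):
        l=g[row]
        # subpixel hole/outer transitions of the white ring top (threshold 190)
        t=[round(float(i+(190-l[i])/(l[i+1]-l[i])),1) for i in range(170,410) if (l[i]-190)*(l[i+1]-190)<0]
        print(row,t)
    e=s['eef_pos'];psi=s['tcp_rot'][2];u=np.array([np.cos(psi),np.sin(psi),0])
    print(w2p(None,[e+113.6*u+[0,0,31.5]],c))
E
python3 spin.py
```

```text
blob [ 263    7   45   49 1717]
spindle [640.67 -98.49  10.78] rms 0.19
30 15
34 15
ring est [642.39 -97.73] spindle minus ring: along -1.87 left -0.24
4 [187.4, 218.9, 270.9, 274.8, 281.9, 283.4, 293.2, 297.2, 326.3, 349.5]
16 [189.2, 221.2, 241.1, 259.7, 265.1, 304.5, 326.6, 346.8]
28 [179.4, 192.6, 224.5, 242.3, 248.4, 254.6, 261.2, 308.9, 327.3, 343.3, 375.6, 379.8]
40 [181.9, 197.4, 230.2, 261.4, 307.5, 315.7, 336.0, 371.0, 380.9]
[[287.3266075  -0.7252106]]
```

Request:
carry_out --targets '[{"dp": [-1.9,0.5,0],"yaw": 0},{"dp": [-1.9,0.5,8],"yaw": 0},{"dp": [-1.9,0.5,16],"yaw": 0},{"dp": [-1.9,0.5,19],"yaw": 0},{"dp": [-1.9,0.5,21],"yaw": 0},{"dp": [-1.9,0.5,23],"yaw": 0},{"dp": [-1.9,0.5,23],"yaw": 0}]'

```text
clock: 14.65
eef_pos: [531.5, -132.3, 144.9]
tcp_rot: [-3.142, 0.0, 0.291]
contact_force: [0.2, -0.0, -9.2]
opening: 0.279
grasp_force: 115.7
```

Request:
carry_out --targets '[{"dp": [0,0,1.5],"yaw": 0},{"dp": [0,0,3],"yaw": 0},{"dp": [0,0,4],"yaw": 0},{"dp": [0,0,4],"yaw": 0}]'

```text
clock: 15.15
eef_pos: [531.5, -132.3, 140.8]
tcp_rot: [-3.142, 0.0, 0.291]
contact_force: [-0.3, 0.1, -9.7]
opening: 0.275
grasp_force: 115.7
```

Request:
carry_out --targets '[{"dp": [0,0,1.5],"yaw": 0},{"dp": [0,0,3],"yaw": 0},{"dp": [0,0,4.5],"yaw": 0},{"dp": [0,0,6],"yaw": 0},{"dp": [0,0,6],"yaw": 0}]'

```text
clock: 15.78
eef_pos: [531.5, -132.3, 134.7]
tcp_rot: [-3.141, 0.0, 0.291]
contact_force: [0.6, 0.2, -8.5]
opening: 0.277
grasp_force: 115.7
```

Request:
carry_out --targets '[{"dp": [0,0,1.5],"yaw": 0},{"dp": [0,0,3],"yaw": 0},{"dp": [0,0,4],"yaw": 0},{"dp": [0,0,4],"yaw": 0}]'

```text
clock: 16.27
eef_pos: [531.5, -132.3, 130.8]
tcp_rot: [-3.142, 0.0, 0.291]
contact_force: [0.5, -1.0, -9.2]
opening: 0.273
grasp_force: 115.7
```

Request:
carry_out --targets '[{"dp": [0,0,1],"yaw": 0},{"dp": [0,0,2],"yaw": 0},{"dp": [0,0,3],"yaw": 0},{"dp": [0,0,3],"yaw": 0}]'

```text
clock: 16.77
eef_pos: [531.5, -132.3, 127.8]
tcp_rot: [-3.142, 0.0, 0.291]
contact_force: [-0.1, 0.2, -10.2]
opening: 0.276
grasp_force: 115.7
```

Request:
carry_out --targets '[{"dp": [0,0,0.8],"yaw": 0},{"dp": [0,0,1.5],"yaw": 0},{"dp": [0,0,1.5],"yaw": 0}]'

```text
clock: 17.15
eef_pos: [531.5, -132.3, 126.4]
tcp_rot: [3.142, 0.0, 0.291]
contact_force: [0.4, 0.2, -7.9]
opening: 0.274
grasp_force: 115.7
```

Request:
carry_out --targets '[{"dp": [0,0,0.8],"yaw": 0},{"dp": [0,0,1.5],"yaw": 0},{"dp": [0,0,1.5],"yaw": 0}]'

```text
clock: 17.52
eef_pos: [531.8, -132.3, 125.3]
tcp_rot: [3.141, -0.001, 0.291]
contact_force: [-2.4, -0.1, -2.6]
opening: 0.275
grasp_force: 116.3
```

Request:
carry_out --targets '[{"dp": [0,0,0.7],"yaw": 0},{"dp": [0,0,1.2],"yaw": 0},{"dp": [0,0,1.2],"yaw": 0}]'

```text
clock: 17.9
eef_pos: [531.9, -132.4, 124.2]
tcp_rot: [3.141, -0.001, 0.291]
contact_force: [-4.4, -0.6, 4.6]
opening: 0.28
grasp_force: 117.2
```

Seated on the flange at TCP z ≈ 125.4. Next I'll ease off slightly, click back 25°, then run the first driving stroke. Its 85° cannot reach the seat, which needs at least 92°.

Request:
carry_out --targets '[{"dp": [0,0,-0.7],"yaw": 0},{"dp": [0.2,4.0,-0.7],"yaw": -2},{"dp": [0.5,9.9,-0.7],"yaw": -5},{"dp": [1.9,19.8,-0.7],"yaw": -10},{"dp": [4.2,29.5,-0.7],"yaw": -15},{"dp": [7.3,39.0,-0.7],"yaw": -20},{"dp": [11.1,48.1,-0.7],"yaw": -25},{"dp": [11.1,48.1,-0.7],"yaw": -25},{"dp": [11.1,48.1,-0.7],"yaw": -25}]'

```text
clock: 19.02
eef_pos: [556.4, -175.4, 124.6]
tcp_rot: [3.14, -0.0, 0.725]
contact_force: [-0.9, -3.8, 2.3]
opening: 0.274
grasp_force: 117.1
```

```bash
cat > tq.py <<'E'
from h import *
N=np.array([640.7,-98.5,149])
s=r.sense();e=s['eef_pos'];psi=s['tcp_rot'][2];F=s['contact_force'];M=s['wrist_torque']
d=e[:2]-N[:2];lf=np.array([-np.sin(psi),np.cos(psi)])
print(s['clock'],e.round(2),np.degrees(psi).round(2),"r",np.hypot(*d).round(2),"F",F.round(2),"M",M.round(3),"tangF",(F[:2]@lf).round(2),"rad",(F[0]*np.cos(psi)+F[1]*np.sin(psi)).round(2))
E
python3 tq.py
```

```text
19.025 [ 556.36 -175.45  124.6 ] 41.53 r 114.17 F [-0.91 -3.77  2.32] M [-0.205 -0.36  -0.183] tangF -2.22 rad -3.18
```

Request:
carry_out --targets '[{"dp": [0.1,-4.0,0],"yaw": 2},{"dp": [0.3,-9.9,0],"yaw": 5},{"dp": [1.5,-19.8,0],"yaw": 10},{"dp": [3.6,-29.6,0],"yaw": 15},{"dp": [6.5,-39.1,0],"yaw": 20},{"dp": [10.2,-48.3,0],"yaw": 25},{"dp": [14.7,-57.2,0],"yaw": 30},{"dp": [20.0,-65.6,0],"yaw": 35},{"dp": [26.0,-73.6,0],"yaw": 40},{"dp": [32.6,-81.0,0],"yaw": 45}]'

```text
clock: 20.27
eef_pos: [527.6, -93.0, 124.8]
tcp_rot: [3.141, -0.003, -0.062]
contact_force: [3.5, -3.7, -1.9]
opening: 0.277
grasp_force: 116.7
```

Request:
carry_out --targets '[{"dp": [0.3,-9.9,0],"yaw": 5},{"dp": [1.5,-19.8,0],"yaw": 10},{"dp": [3.6,-29.6,0],"yaw": 15},{"dp": [6.5,-39.1,0],"yaw": 20},{"dp": [10.2,-48.3,0],"yaw": 25},{"dp": [14.7,-57.2,0],"yaw": 30},{"dp": [20.0,-65.6,0],"yaw": 35},{"dp": [24.6,-71.9,0],"yaw": 39},{"dp": [26.0,-73.6,0],"yaw": 40},{"dp": [26.0,-73.6,0],"yaw": 40},{"dp": [26.0,-73.6,0],"yaw": 40}]'

```text
clock: 21.65
eef_pos: [558.3, -21.6, 124.8]
tcp_rot: [-3.14, -0.004, -0.756]
contact_force: [4.4, -5.4, -1.0]
opening: 0.277
grasp_force: 116.7
```

```bash
python3 tq.py
```

```text
21.65 [558.26 -21.59 124.79] -43.34 r 112.75 F [ 4.42 -5.43 -0.98] M [-1.175 -1.024  0.325] tangF -0.91 rad 6.95
```

Request:
carry_out --targets '[{"dp": [0,0.6,0],"yaw": -0.3},{"dp": [0,0.6,0],"yaw": -0.3}]'

```text
clock: 21.9
eef_pos: [557.9, -22.0, 124.8]
tcp_rot: [-3.14, -0.004, -0.751]
contact_force: [4.2, -4.9, -2.1]
opening: 0.277
grasp_force: 116.7
```

```bash
python3 tq.py
```

```text
21.9 [557.88 -22.03 124.79] -43.05 r 112.73 F [ 4.23 -4.91 -2.07] M [-1.223 -1.02   0.329] tangF -0.7 rad 6.44
```

Driving torque is about 0.45 N·m, as expected for the running friction. Next is the 85° click-back, with a small centre correction.

Request:
carry_out --targets '[{"dp": [1.0,10.4,0],"yaw": -5},{"dp": [2.4,20.3,0],"yaw": -10},{"dp": [4.7,30.0,0],"yaw": -15},{"dp": [7.8,39.5,0],"yaw": -20},{"dp": [11.7,48.6,0],"yaw": -25},{"dp": [16.4,57.4,0],"yaw": -30},{"dp": [21.8,65.8,0],"yaw": -35},{"dp": [27.9,73.6,0],"yaw": -40},{"dp": [34.7,80.9,0],"yaw": -45}]'

```text
clock: 23.02
eef_pos: [527.5, -103.9, 124.7]
tcp_rot: [-3.141, -0.003, 0.036]
contact_force: [3.2, 1.4, -1.0]
opening: 0.277
grasp_force: 116.8
```

Request:
carry_out --targets '[{"dp": [0.5,9.9,0],"yaw": -5},{"dp": [1.9,19.8,0],"yaw": -10},{"dp": [4.2,29.5,0],"yaw": -15},{"dp": [7.3,39.0,0],"yaw": -20},{"dp": [11.2,48.1,0],"yaw": -25},{"dp": [15.9,56.9,0],"yaw": -30},{"dp": [21.3,65.3,0],"yaw": -35},{"dp": [26.3,71.6,0],"yaw": -39},{"dp": [27.4,73.1,0],"yaw": -40},{"dp": [27.4,73.1,0],"yaw": -40}]'

```text
clock: 24.28
eef_pos: [556.6, -176.0, 124.5]
tcp_rot: [3.141, -0.001, 0.73]
contact_force: [1.0, -0.3, 1.4]
opening: 0.278
grasp_force: 117.2
```

```bash
cat >> tq.py <<'E'
r3=e[:2]-N[:2];T=M[2]+(r3[0]*F[1]-r3[1]*F[0])/1000
print("TORQUE about nut",T.round(3),"(Mz",M[2].round(3),") handle angle about N",np.degrees(np.arctan2(-r3[1],-r3[0])).round(2))
E
python3 tq.py
```

```text
24.275 [ 556.57 -176.    124.51] 41.85 r 114.39 F [ 0.96 -0.33  1.41] M [ 0.562 -0.657 -0.088] tangF -0.88 rad 0.5
TORQUE about nut 0.013 (Mz -0.088 ) handle angle about N 42.65
```

Request:
carry_out --targets '[{"dp": [0.1,-4.0,0],"yaw": 2},{"dp": [0.2,-8.0,0],"yaw": 4},{"dp": [0.2,-8.0,0],"yaw": 4},{"dp": [0.2,-8.0,0],"yaw": 4}]'

```text
clock: 24.78
eef_pos: [551.6, -170.2, 124.6]
tcp_rot: [3.141, -0.001, 0.663]
contact_force: [1.6, -1.3, 2.6]
opening: 0.276
grasp_force: 117.0
```

```bash
python3 tq.py
```

```text
24.775 [ 551.56 -170.23  124.6 ] 37.97 r 114.41 F [ 1.59 -1.27  2.57] M [ 0.336 -0.775 -0.141] tangF -1.98 rad 0.47
TORQUE about nut 0.086 (Mz -0.141 ) handle angle about N 38.83
```

Request:
carry_out --targets '[{"dp": [0.1,-3.0,0],"yaw": 1.5},{"dp": [0.1,-6.0,0],"yaw": 3},{"dp": [0.1,-6.0,0],"yaw": 3}]'

```text
clock: 25.15
eef_pos: [547.6, -165.5, 124.5]
tcp_rot: [3.141, -0.0, 0.609]
contact_force: [2.1, -2.6, 1.7]
opening: 0.278
grasp_force: 117.1
```

```bash
python3 tq.py
```

```text
25.15 [ 547.57 -165.46  124.54] 34.92 r 114.71 F [ 2.1  -2.58  1.67] M [ 0.126 -0.912 -0.238] tangF -3.32 rad 0.24
TORQUE about nut 0.143 (Mz -0.238 ) handle angle about N 35.72
```

Request:
carry_out --targets '[{"dp": [0.1,-3.0,0],"yaw": 1.5},{"dp": [0.1,-6.0,0],"yaw": 3},{"dp": [0.1,-6.0,0],"yaw": 3}]'

```text
clock: 25.52
eef_pos: [544.2, -160.3, 124.5]
tcp_rot: [3.142, -0.0, 0.557]
contact_force: [3.2, -1.3, 2.3]
opening: 0.274
grasp_force: 117.2
```

```bash
python3 tq.py
```

```text
25.525 [ 544.24 -160.28  124.49] 31.93 r 114.55 F [ 3.22 -1.31  2.3 ] M [ 0.217 -1.107 -0.191] tangF -2.82 rad 2.04
TORQUE about nut 0.135 (Mz -0.191 ) handle angle about N 32.64
```

Request:
carry_out --targets '[{"dp": [0.1,-3.0,0],"yaw": 1.5},{"dp": [0.1,-6.0,0],"yaw": 3},{"dp": [0.1,-6.0,0],"yaw": 3}]'

```text
clock: 25.9
eef_pos: [541.2, -155.1, 124.5]
tcp_rot: [3.141, -0.0, 0.505]
contact_force: [3.0, -0.2, 1.6]
opening: 0.276
grasp_force: 117.2
```

```bash
python3 tq.py
```

```text
25.9 [ 541.18 -155.13  124.48] 28.93 r 114.51 F [ 2.98 -0.23  1.61] M [ 0.278 -1.255 -0.127] tangF -1.64 rad 2.5
TORQUE about nut 0.064 (Mz -0.127 ) handle angle about N 29.64
```

Request:
carry_out --targets '[{"dp": [0.1,-3.0,0],"yaw": 1.5},{"dp": [0.1,-6.0,0],"yaw": 3},{"dp": [0.1,-6.0,0],"yaw": 3}]'

```text
clock: 26.28
eef_pos: [538.3, -149.8, 124.5]
tcp_rot: [3.142, -0.0, 0.453]
contact_force: [3.9, 0.4, 3.0]
opening: 0.274
grasp_force: 117.2
```

```bash
python3 tq.py
```

```text
26.275 [ 538.35 -149.82  124.48] 25.93 r 114.5 F [3.93 0.43 3.01] M [ 0.328 -1.35  -0.157] tangF -1.33 rad 3.72
TORQUE about nut 0.002 (Mz -0.157 ) handle angle about N 26.63
```

Request:
carry_out --targets '[{"dp": [0.1,-3.0,0],"yaw": 1.5},{"dp": [0.1,-6.0,0],"yaw": 3},{"dp": [0.1,-6.0,0],"yaw": 3}]'

```text
clock: 26.65
eef_pos: [536.2, -144.3, 124.5]
tcp_rot: [3.141, -0.001, 0.399]
contact_force: [5.6, 1.3, 1.1]
opening: 0.274
grasp_force: 117.1
```

```bash
python3 tq.py
```

```text
26.65 [ 536.21 -144.28  124.53] 22.88 r 114.08 F [5.64 1.3  1.1 ] M [ 0.501 -1.646 -0.089] tangF -0.99 rad 5.7
TORQUE about nut 0.033 (Mz -0.089 ) handle angle about N 23.66
```

Request:
carry_out --targets '[{"dp": [0.1,-3.0,0],"yaw": 1.5},{"dp": [0.1,-6.0,0],"yaw": 3},{"dp": [0.1,-6.0,0],"yaw": 3}]'

```text
clock: 27.02
eef_pos: [534.3, -139.0, 124.6]
tcp_rot: [3.141, -0.001, 0.348]
contact_force: [6.5, -0.1, 0.3]
opening: 0.274
grasp_force: 117.0
```

```bash
python3 tq.py
```

```text
27.025 [ 534.28 -138.98  124.59] 19.92 r 113.86 F [ 6.48 -0.14  0.34] M [ 0.269 -1.696  0.096] tangF -2.34 rad 6.05
TORQUE about nut 0.372 (Mz 0.096 ) handle angle about N 20.83
```

Request:
carry_out --targets '[{"dp": [0.3,-3.0,0],"yaw": 1.5},{"dp": [0.4,-6.0,0],"yaw": 3},{"dp": [0.4,-6.0,0],"yaw": 3}]'

```text
clock: 27.4
eef_pos: [532.4, -133.3, 124.6]
tcp_rot: [3.141, -0.001, 0.295]
contact_force: [6.6, -0.9, 2.3]
opening: 0.276
grasp_force: 117.1
```

```bash
python3 tq.py
```

```text
27.4 [ 532.36 -133.33  124.56] 16.93 r 113.8 F [ 6.56 -0.88  2.29] M [ 0.107 -1.614  0.12 ] tangF -2.75 rad 6.01
TORQUE about nut 0.444 (Mz 0.12 ) handle angle about N 17.82
```

Request:
carry_out --targets '[{"dp": [0.3,-3.0,0],"yaw": 1.5},{"dp": [0.4,-6.0,0],"yaw": 3},{"dp": [0.4,-6.0,0],"yaw": 3}]'

```text
clock: 27.78
eef_pos: [530.8, -127.6, 124.5]
tcp_rot: [3.141, -0.001, 0.243]
contact_force: [5.3, -1.0, 2.4]
opening: 0.281
grasp_force: 117.2
```

```bash
python3 tq.py
```

```text
27.775 [ 530.77 -127.57  124.54] 13.93 r 113.71 F [ 5.32 -1.03  2.38] M [-0.035 -1.5    0.133] tangF -2.28 rad 4.91
TORQUE about nut 0.401 (Mz 0.133 ) handle angle about N 14.81
```

Request:
carry_out --targets '[{"dp": [0.2,-4.0,0],"yaw": 2},{"dp": [0.4,-8.0,0],"yaw": 4},{"dp": [0.7,-11.9,0],"yaw": 6},{"dp": [1.2,-15.9,0],"yaw": 8},{"dp": [1.2,-15.9,0],"yaw": 8}]'

```text
clock: 28.4
eef_pos: [528.0, -111.9, 124.5]
tcp_rot: [3.141, -0.0, 0.104]
contact_force: [4.8, -1.5, 2.0]
opening: 0.276
grasp_force: 117.2
```

```bash
python3 tq.py
```

```text
28.4 [ 527.98 -111.91  124.53] 5.95 r 113.51 F [ 4.81 -1.49  2.03] M [-0.174 -1.419  0.075] tangF -1.98 rad 4.63
TORQUE about nut 0.307 (Mz 0.075 ) handle angle about N 6.78
```

Request:
carry_out --targets '[{"dp": [0,2.0,0],"yaw": -1},{"dp": [0,2.0,0],"yaw": -1}]'

```text
clock: 28.65
eef_pos: [528.2, -113.9, 124.5]
tcp_rot: [3.142, -0.0, 0.122]
contact_force: [5.4, 0.2, 2.7]
opening: 0.277
grasp_force: 117.2
```

```bash
python3 tq.py
```

```text
28.65 [ 528.19 -113.85  124.47] 6.97 r 113.55 F [5.44 0.22 2.71] M [ 0.091 -1.559  0.197] tangF -0.44 rad 5.43
TORQUE about nut 0.256 (Mz 0.197 ) handle angle about N 7.77
```

Request:
carry_out --targets '[{"dp": [0,2.0,0],"yaw": -1},{"dp": [0,2.0,0],"yaw": -1}]'

```text
clock: 28.9
eef_pos: [528.4, -115.7, 124.5]
tcp_rot: [-3.141, -0.0, 0.139]
contact_force: [4.7, 1.1, 2.6]
opening: 0.274
grasp_force: 117.2
```

```bash
python3 tq.py
```

```text
28.9 [ 528.44 -115.72  124.46] 7.96 r 113.57 F [4.72 1.06 2.63] M [ 0.177 -1.59   0.061] tangF 0.39 rad 4.83
TORQUE about nut 0.024 (Mz 0.061 ) handle angle about N 8.72
```

Request:
carry_out --targets '[{"dp": [0.2,-4.0,0],"yaw": 2},{"dp": [0.4,-8.0,0],"yaw": 4},{"dp": [0.4,-8.0,0],"yaw": 4}]'

```text
clock: 29.28
eef_pos: [527.6, -108.0, 124.5]
tcp_rot: [3.141, -0.0, 0.069]
contact_force: [4.3, -1.1, 3.0]
opening: 0.274
grasp_force: 117.2
```

```bash
python3 tq.py
```

```text
29.275 [ 527.64 -107.98  124.48] 3.98 r 113.46 F [ 4.33 -1.15  2.99] M [-0.244 -1.471  0.062] tangF -1.44 rad 4.24
TORQUE about nut 0.232 (Mz 0.062 ) handle angle about N 4.79
```

Request:
carry_out --targets '[{"dp": [0.1,-3.0,0],"yaw": 1.5},{"dp": [0.2,-5.0,0],"yaw": 2.5},{"dp": [0.2,-5.0,0],"yaw": 2.5}]'

```text
clock: 29.65
eef_pos: [527.4, -103.0, 124.5]
tcp_rot: [3.141, -0.0, 0.026]
contact_force: [4.4, -3.2, 3.5]
opening: 0.272
grasp_force: 117.3
```

```bash
python3 tq.py
```

```text
29.65 [ 527.41 -103.04  124.47] 1.47 r 113.38 F [ 4.44 -3.18  3.47] M [-0.508 -1.447  0.151] tangF -3.3 rad 4.35
TORQUE about nut 0.532 (Mz 0.151 ) handle angle about N 2.29
```

Request:
carry_out --targets '[{"dp": [0.1,-3.0,0],"yaw": 1.5},{"dp": [0.2,-5.0,0],"yaw": 2.5},{"dp": [0.2,-5.0,0],"yaw": 2.5}]'

```text
clock: 30.02
eef_pos: [527.4, -97.9, 124.4]
tcp_rot: [3.141, 0.0, -0.018]
contact_force: [4.2, -4.7, 2.9]
opening: 0.271
grasp_force: 117.3
```

```bash
python3 tq.py
```

```text
30.025 [527.36 -97.91 124.44] -1.06 r 113.34 F [ 4.16 -4.69  2.9 ] M [-0.565 -1.321  0.103] tangF -4.61 rad 4.24
TORQUE about nut 0.632 (Mz 0.103 ) handle angle about N -0.3
```

Request:
carry_out --targets '[{"dp": [0.1,-3.0,0],"yaw": 1.5},{"dp": [0.2,-5.0,0],"yaw": 2.5},{"dp": [0.2,-5.0,0],"yaw": 2.5}]'

```text
clock: 30.4
eef_pos: [527.6, -92.8, 124.4]
tcp_rot: [3.141, 0.0, -0.062]
contact_force: [2.9, -3.8, 3.3]
opening: 0.275
grasp_force: 117.4
```

```bash
python3 tq.py
```

```text
30.4 [527.55 -92.85 124.42] -3.56 r 113.29 F [ 2.85 -3.84  3.3 ] M [-0.746 -1.217  0.033] tangF -3.66 rad 3.09
TORQUE about nut 0.451 (Mz 0.033 ) handle angle about N -2.86
```

Still running at about 0.5 N·m.

Request:
carry_out --targets '[{"dp": [0.1,-3.0,0],"yaw": 1.5},{"dp": [0.1,-5.0,0],"yaw": 2.5},{"dp": [0.1,-5.0,0],"yaw": 2.5}]'

```text
clock: 30.78
eef_pos: [528.0, -87.8, 124.4]
tcp_rot: [3.141, 0.0, -0.106]
contact_force: [2.2, -4.6, 3.5]
opening: 0.281
grasp_force: 117.4
```

```bash
python3 tq.py
```

```text
30.775 [527.98 -87.84 124.41] -6.07 r 113.22 F [ 2.15 -4.62  3.5 ] M [-0.868 -1.203  0.075] tangF -4.37 rad 2.63
TORQUE about nut 0.573 (Mz 0.075 ) handle angle about N -5.4
```

Request:
carry_out --targets '[{"dp": [0.1,-3.0,0],"yaw": 1.5},{"dp": [0.1,-5.0,0],"yaw": 2.5},{"dp": [0.1,-5.0,0],"yaw": 2.5}]'

```text
clock: 31.15
eef_pos: [528.6, -82.9, 124.4]
tcp_rot: [3.141, 0.0, -0.15]
contact_force: [2.1, -5.0, 4.0]
opening: 0.275
grasp_force: 117.4
```

```bash
python3 tq.py
```

```text
31.15 [528.59 -82.85 124.39] -8.57 r 113.2 F [ 2.13 -4.95  4.02] M [-0.867 -1.217  0.036] tangF -4.58 rad 2.84
TORQUE about nut 0.558 (Mz 0.036 ) handle angle about N -7.94
```

Request:
carry_out --targets '[{"dp": [0.1,-3.0,0],"yaw": 1.5},{"dp": [0.1,-5.0,0],"yaw": 2.5},{"dp": [0.1,-5.0,0],"yaw": 2.5}]'

```text
clock: 31.52
eef_pos: [529.4, -77.9, 124.4]
tcp_rot: [3.141, 0.0, -0.193]
contact_force: [2.0, -5.1, 4.5]
opening: 0.276
grasp_force: 117.4
```

```bash
python3 tq.py
```

```text
31.525 [529.43 -77.94 124.38] -11.07 r 113.15 F [ 2.04 -5.1   4.51] M [-0.95  -1.179  0.027] tangF -4.62 rad 2.98
TORQUE about nut 0.552 (Mz 0.027 ) handle angle about N -10.47
```

Request:
carry_out --targets '[{"dp": [0.1,-3.0,0],"yaw": 1.5},{"dp": [0.1,-5.0,0],"yaw": 2.5},{"dp": [0.1,-5.0,0],"yaw": 2.5}]'

```text
clock: 31.9
eef_pos: [530.5, -73.1, 124.4]
tcp_rot: [3.141, 0.0, -0.237]
contact_force: [2.6, -5.1, 5.1]
opening: 0.272
grasp_force: 117.4
```

```bash
python3 tq.py
```

```text
31.9 [530.49 -73.09 124.38] -13.57 r 113.1 F [ 2.65 -5.05  5.11] M [-1.013 -1.191 -0.014] tangF -4.29 rad 3.76
TORQUE about nut 0.476 (Mz -0.014 ) handle angle about N -12.98
```

Request:
carry_out --targets '[{"dp": [0.1,-3.0,0],"yaw": 1.5},{"dp": [0.2,-5.0,0],"yaw": 2.5},{"dp": [0.2,-5.0,0],"yaw": 2.5}]'

```text
clock: 32.28
eef_pos: [531.7, -68.3, 124.4]
tcp_rot: [3.141, 0.0, -0.28]
contact_force: [1.2, -4.4, 4.4]
opening: 0.27
grasp_force: 117.5
```

```bash
python3 tq.py
```

```text
32.275 [531.74 -68.27 124.39] -16.06 r 113.07 F [ 1.24 -4.45  4.42] M [-1.049 -1.091  0.012] tangF -3.93 rad 2.43
TORQUE about nut 0.459 (Mz 0.012 ) handle angle about N -15.5
```

Request:
carry_out --targets '[{"dp": [0.1,-3.0,0],"yaw": 1.5},{"dp": [0.2,-5.0,0],"yaw": 2.5},{"dp": [0.2,-5.0,0],"yaw": 2.5}]'

```text
clock: 32.65
eef_pos: [533.2, -63.5, 124.3]
tcp_rot: [3.141, 0.001, -0.324]
contact_force: [2.1, -4.6, 5.4]
opening: 0.277
grasp_force: 117.5
```

```bash
python3 tq.py
```

```text
32.65 [533.19 -63.55 124.35] -18.56 r 113.05 F [ 2.07 -4.63  5.43] M [-1.08  -1.035  0.044] tangF -3.73 rad 3.44
TORQUE about nut 0.469 (Mz 0.044 ) handle angle about N -18.01
```

Request:
carry_out --targets '[{"dp": [0.1,-3.0,0],"yaw": 1.5},{"dp": [0.2,-5.0,0],"yaw": 2.5},{"dp": [0.2,-5.0,0],"yaw": 2.5}]'

```text
clock: 33.02
eef_pos: [534.9, -58.9, 124.4]
tcp_rot: [3.141, 0.001, -0.367]
contact_force: [0.8, -5.7, 5.3]
opening: 0.275
grasp_force: 117.6
```

```bash
python3 tq.py
```

```text
33.025 [534.9  -58.85 124.37] -21.05 r 112.98 F [ 0.75 -5.66  5.28] M [-1.102 -0.988  0.022] tangF -5.01 rad 2.74
TORQUE about nut 0.591 (Mz 0.022 ) handle angle about N -20.54
```

Request:
carry_out --targets '[{"dp": [0.1,-3.0,0],"yaw": 1.5},{"dp": [0.2,-5.0,0],"yaw": 2.5},{"dp": [0.2,-5.0,0],"yaw": 2.5}]'

```text
clock: 33.4
eef_pos: [536.7, -54.3, 124.3]
tcp_rot: [3.141, 0.001, -0.411]
contact_force: [0.7, -4.8, 6.2]
opening: 0.274
grasp_force: 117.6
```

```bash
python3 tq.py
```

```text
33.4 [536.71 -54.27 124.3 ] -23.56 r 113.01 F [ 0.73 -4.8   6.21] M [-1.1   -0.918  0.099] tangF -4.11 rad 2.58
TORQUE about nut 0.566 (Mz 0.099 ) handle angle about N -23.04
```

Request:
carry_out --targets '[{"dp": [0.1,-3.0,-0.2],"yaw": 1.5},{"dp": [0.2,-5.0,-0.3],"yaw": 2.5},{"dp": [0.2,-5.0,-0.3],"yaw": 2.5}]'

```text
clock: 33.78
eef_pos: [538.9, -49.6, 124.4]
tcp_rot: [3.141, 0.001, -0.455]
contact_force: [0.3, -4.4, 4.4]
opening: 0.276
grasp_force: 117.4
```

```bash
python3 tq.py
```

```text
33.775 [538.85 -49.64 124.41] -26.06 r 112.96 F [ 0.26 -4.38  4.44] M [-1.192 -0.847 -0.019] tangF -3.82 rad 2.16
TORQUE about nut 0.414 (Mz -0.019 ) handle angle about N -25.63
```

Request:
carry_out --targets '[{"dp": [0.1,-3.0,0],"yaw": 1.5},{"dp": [0.2,-5.0,0],"yaw": 2.5},{"dp": [0.2,-5.0,0],"yaw": 2.5}]'

```text
clock: 34.15
eef_pos: [541.2, -45.2, 124.4]
tcp_rot: [3.141, 0.001, -0.499]
contact_force: [-0.4, -5.5, 4.3]
opening: 0.28
grasp_force: 117.5
```

```bash
python3 tq.py
```

```text
34.15 [541.19 -45.15 124.41] -28.57 r 112.9 F [-0.38 -5.47  4.35] M [-1.185 -0.575 -0.037] tangF -4.99 rad 2.29
TORQUE about nut 0.527 (Mz -0.037 ) handle angle about N -28.2
```

Request:
carry_out --targets '[{"dp": [0.1,-3.0,0],"yaw": 1.5},{"dp": [0.2,-5.0,0],"yaw": 2.5},{"dp": [0.2,-5.0,0],"yaw": 2.5}]'

```text
clock: 34.52
eef_pos: [543.7, -40.8, 124.4]
tcp_rot: [3.141, 0.001, -0.542]
contact_force: [-1.5, -5.1, 5.3]
opening: 0.273
grasp_force: 117.5
```

```bash
python3 tq.py
```

```text
34.525 [543.71 -40.82 124.43] -31.07 r 112.85 F [-1.53 -5.06  5.27] M [-1.21  -0.361 -0.034] tangF -5.12 rad 1.3
TORQUE about nut 0.545 (Mz -0.034 ) handle angle about N -30.74
```

Request:
carry_out --targets '[{"dp": [0.1,-3.0,0],"yaw": 1.5},{"dp": [0.2,-5.0,0],"yaw": 2.5},{"dp": [0.2,-5.0,0],"yaw": 2.5}]'

```text
clock: 34.9
eef_pos: [546.4, -36.6, 124.4]
tcp_rot: [3.141, 0.002, -0.586]
contact_force: [-2.0, -4.6, 5.5]
opening: 0.277
grasp_force: 117.5
```

```bash
python3 tq.py
```

```text
34.9 [546.39 -36.56 124.4 ] -33.58 r 112.83 F [-1.96 -4.64  5.52] M [-1.156 -0.215 -0.106] tangF -4.95 rad 0.94
TORQUE about nut 0.454 (Mz -0.106 ) handle angle about N -33.29
```

Request:
carry_out --targets '[{"dp": [0.1,-3.0,0],"yaw": 1.5},{"dp": [0.2,-5.0,0],"yaw": 2.5},{"dp": [0.2,-5.0,0],"yaw": 2.5}]'

```text
clock: 35.28
eef_pos: [549.1, -32.6, 124.4]
tcp_rot: [3.14, 0.002, -0.63]
contact_force: [-3.0, -4.2, 5.6]
opening: 0.277
grasp_force: 117.6
```

```bash
python3 tq.py
```

```text
35.275 [549.14 -32.57 124.36] -36.07 r 112.83 F [-2.99 -4.16  5.58] M [-1.254 -0.187  0.036] tangF -5.12 rad 0.03
TORQUE about nut 0.614 (Mz 0.036 ) handle angle about N -35.76
```

Request:
carry_out --targets '[{"dp": [0.1,-3.0,0],"yaw": 1.5},{"dp": [0.2,-5.0,0],"yaw": 2.5},{"dp": [0.2,-5.0,0],"yaw": 2.5}]'

```text
clock: 35.65
eef_pos: [551.9, -28.9, 124.3]
tcp_rot: [3.139, 0.002, -0.673]
contact_force: [-4.5, -6.2, 5.7]
opening: 0.278
grasp_force: 117.7
```

```bash
python3 tq.py
```

```text
35.65 [551.92 -28.88 124.29] -38.54 r 112.82 F [-4.46 -6.21  5.7 ] M [-1.443 -0.039  0.214] tangF -7.63 rad 0.38
TORQUE about nut 1.075 (Mz 0.214 ) handle angle about N -38.1
```

Seat found: the torque jumped to 1.08 N·m. The target is about 1.73 N·m (15 N × 0.115 m), so I'll creep up to it.

Request:
carry_out --targets '[{"dp": [0,-1.0,0],"yaw": 0.5},{"dp": [0.1,-2.4,0],"yaw": 1.2},{"dp": [0.1,-2.4,0],"yaw": 1.2},{"dp": [0.1,-2.4,0],"yaw": 1.2}]'

```text
clock: 36.15
eef_pos: [553.3, -27.2, 124.3]
tcp_rot: [3.139, 0.002, -0.693]
contact_force: [-5.4, -6.3, 6.6]
opening: 0.273
grasp_force: 117.8
```

```bash
python3 tq.py
```

```text
36.15 [553.29 -27.22 124.29] -39.71 r 112.79 F [-5.39 -6.3   6.63] M [-1.579  0.044  0.43 ] tangF -8.29 rad -0.12
TORQUE about nut 1.365 (Mz 0.43 ) handle angle about N -39.19
```

Request:
carry_out --targets '[{"dp": [0,-0.8,0],"yaw": 0.3},{"dp": [0.1,-1.8,0],"yaw": 0.7},{"dp": [0.1,-1.8,0],"yaw": 0.7},{"dp": [0.1,-1.8,0],"yaw": 0.7}]'

```text
clock: 36.65
eef_pos: [554.2, -26.1, 124.2]
tcp_rot: [3.138, 0.002, -0.705]
contact_force: [-6.3, -7.6, 5.9]
opening: 0.271
grasp_force: 117.9
```

```bash
python3 tq.py
```

```text
36.65 [554.15 -26.12 124.25] -40.41 r 112.82 F [-6.27 -7.57  5.91] M [-1.84   0.294  0.392] tangF -9.82 rad 0.13
TORQUE about nut 1.5 (Mz 0.392 ) handle angle about N -39.91
```

Request:
carry_out --targets '[{"dp": [0,-1.0,0],"yaw": 0.4},{"dp": [0.1,-2.0,0],"yaw": 0.8},{"dp": [0.1,-2.0,0],"yaw": 0.8},{"dp": [0.1,-2.0,0],"yaw": 0.8}]'

```text
clock: 37.15
eef_pos: [555.2, -24.9, 124.2]
tcp_rot: [3.138, 0.003, -0.719]
contact_force: [-7.7, -8.6, 6.9]
opening: 0.275
grasp_force: 118.0
```

```bash
python3 tq.py; python3 tq.py
```

```text
37.15 [555.19 -24.88 124.18] -41.2 r 112.84 F [-7.65 -8.62  6.94] M [-2.002  0.411  0.394] tangF -11.53 rad -0.08
TORQUE about nut 1.694 (Mz 0.394 ) handle angle about N -40.72
37.15 [555.19 -24.88 124.18] -41.2 r 112.84 F [-7.65 -8.62  6.94] M [-2.002  0.411  0.394] tangF -11.53 rad -0.08
TORQUE about nut 1.694 (Mz 0.394 ) handle angle about N -40.72
```

Request:
carry_out --targets '[{"dp": [0,-0.7,0],"yaw": 0.3},{"dp": [0,-0.7,0],"yaw": 0.3},{"dp": [0,-0.7,0],"yaw": 0.3}]'

```text
clock: 37.52
eef_pos: [555.6, -24.4, 124.1]
tcp_rot: [3.137, 0.003, -0.724]
contact_force: [-7.1, -9.3, 8.2]
opening: 0.275
grasp_force: 118.0
```

```bash
python3 tq.py
```

```text
37.525 [555.56 -24.42 124.15] -41.51 r 112.86 F [-7.1  -9.26  8.24] M [-2.049  0.499  0.357] tangF -11.64 rad 0.82
TORQUE about nut 1.672 (Mz 0.357 ) handle angle about N -41.02
```

Request:
carry_out --targets '[{"dp": [0.1,4.0,0],"yaw": -2},{"dp": [0.5,8.6,0],"yaw": -4},{"dp": [1.3,17.0,0],"yaw": -8},{"dp": [1.3,17.0,0],"yaw": -8},{"dp": [1.3,17.0,0],"yaw": -8}]'

```text
clock: 38.15
eef_pos: [546.4, -36.6, 124.3]
tcp_rot: [3.141, 0.003, -0.586]
contact_force: [-4.5, -1.6, 6.0]
opening: 0.277
grasp_force: 117.6
```

```bash
python3 tq.py
```

```text
38.15 [546.37 -36.64 124.33] -33.59 r 112.8 F [-4.51 -1.6   5.98] M [-0.665 -0.056 -0.059] tangF -3.83 rad -2.87
TORQUE about nut 0.37 (Mz -0.059 ) handle angle about N -33.26
```

Request:
carry_out --targets '[{"dp": [0.1,4.5,-0.5],"yaw": -2},{"dp": [0.4,9.0,-1],"yaw": -4},{"dp": [0.4,9.0,-3],"yaw": -4},{"dp": [0.4,9.0,-6],"yaw": -4},{"dp": [0.4,9.0,-6],"yaw": -4}]'

```text
clock: 38.78
eef_pos: [542.0, -44.4, 130.1]
tcp_rot: [3.141, 0.002, -0.516]
contact_force: [-1.4, 3.0, -8.5]
opening: 0.272
grasp_force: 115.7
```

```bash
python3 tq.py
```

```text
38.775 [542.03 -44.42 130.06] -29.57 r 112.52 F [-1.38  2.96 -8.54] M [0.492 0.139 0.304] tangF 1.89 rad -2.66
TORQUE about nut 0.087 (Mz 0.304 ) handle angle about N -28.73
```

Clear of the flange with only the spanner's weight. Lifting off.

Request:
carry_out --targets '[{"dp": [0,-0.5,-4],"yaw": 0},{"dp": [0,-0.5,-9],"yaw": 0},{"dp": [0,-0.5,-15],"yaw": 0},{"dp": [0,-0.5,-25],"yaw": 0},{"dp": [0,-0.5,-40],"yaw": 0},{"dp": [0,-0.5,-60],"yaw": 0},{"dp": [0,-0.5,-80],"yaw": 0},{"dp": [0,-0.5,-95],"yaw": 0},{"dp": [0,-0.5,-95],"yaw": 0}]'

```text
clock: 39.9
eef_pos: [544.1, -44.7, 227.3]
tcp_rot: [-3.14, -0.003, -0.516]
contact_force: [0.2, -0.7, -10.1]
opening: 0.276
grasp_force: 115.9
```

```bash
python3 - <<'E'
from h import *
s=r.sense();print(s['clock'],s['eef_pos'],s['tcp_rot'],s['contact_force'],s['wrist_torque'])
print(shift((498.6,290.2),200,.148))
print(p2w("top",[(157,174),(211,170),(216,276),(161,279)],4).round(0).tolist())
# in-hand tilt: same features
c=r.get_calibration("wrist");g=r.grab_frame("wrist").max(2).astype(int)
print([(i,int(g[i,285:288].mean())) for i in list(range(62,76))+list(range(96,104))+list(range(108,136,2))+list(range(212,221))])
for row in (4,16,28):
    l=g[row];print(row,[round(float(i+(190-l[i])/(l[i+1]-l[i])),1) for i in range(170,410) if (l[i]-190)*(l[i+1]-190)<0])
E
```

```text
39.9 [544.12303174 -44.66135328 227.30997378] [-3.14037344e+00 -2.69828358e-03 -5.15772472e-01] [  0.24234251  -0.7363072  -10.07062275] [0.00942126 0.1481338  0.02567851]
(array([-204.8, -268.8,   27.1]), -38.03)
[[690.0, 414.0, 4.0], [700.0, 217.0, 4.0], [320.0, 201.0, 4.0], [312.0, 398.0, 4.0]]
[(62, 125), (63, 125), (64, 124), (65, 127), (66, 122), (67, 107), (68, 136), (69, 227), (70, 250), (71, 249), (72, 247), (73, 246), (74, 245), (75, 244), (96, 236), (97, 233), (98, 232), (99, 211), (100, 125), (101, 145), (102, 243), (103, 247), (108, 244), (110, 245), (112, 205), (114, 124), (116, 127), (118, 127), (120, 128), (122, 128), (124, 129), (126, 127), (128, 127), (130, 132), (132, 224), (134, 244), (212, 239), (213, 240), (214, 242), (215, 243), (216, 203), (217, 96), (218, 30), (219, 28), (220, 32)]
4 [218.4, 260.4, 306.6, 327.4, 349.2]
16 [219.5, 242.6, 324.9, 346.6]
28 [190.9, 192.2, 223.6, 238.5, 325.3, 342.4]
```

Request:
carry_out --targets '[{"dp": [-10,-13,0],"yaw": -2},{"dp": [-29,-38,0],"yaw": -5},{"dp": [-51,-67,0],"yaw": -9},{"dp": [-73,-96,0],"yaw": -13},{"dp": [-95,-125,0],"yaw": -17},{"dp": [-117,-154,0],"yaw": -21},{"dp": [-139,-182,0],"yaw": -25},{"dp": [-161,-211,0],"yaw": -29},{"dp": [-181,-238,0],"yaw": -33},{"dp": [-197,-258,0],"yaw": -36},{"dp": [-205,-269,10],"yaw": -38},{"dp": [-205,-269,20],"yaw": -38}]'

```text
clock: 41.45
eef_pos: [496.7, 291.1, 204.2]
tcp_rot: [3.141, 0.001, 0.149]
contact_force: [0.3, -0.9, -8.4]
opening: 0.271
grasp_force: 115.6
```

Request:
carry_out --targets '[{"dp": [0,0,20],"yaw": 0},{"dp": [0,0,50],"yaw": 0},{"dp": [0,0,90],"yaw": 0},{"dp": [0,0,130],"yaw": 0},{"dp": [0,0,160],"yaw": 0},{"dp": [0,0,180],"yaw": 0},{"dp": [0,0,190],"yaw": 0},{"dp": [0,0,190],"yaw": 0},{"dp": [0,0,190],"yaw": 0}]'

```text
clock: 42.58
eef_pos: [498.2, 290.7, 16.4]
tcp_rot: [-3.141, -0.001, 0.147]
contact_force: [-1.1, 0.4, -9.5]
opening: 0.274
grasp_force: 115.5
```

Now 26 mm above the laying height, so I'll lower slowly.

Request:
carry_out --targets '[{"dp": [0,0,5],"yaw": 0},{"dp": [0,0,10],"yaw": 0},{"dp": [0,0,15],"yaw": 0},{"dp": [0,0,19],"yaw": 0},{"dp": [0,0,22],"yaw": 0},{"dp": [0,0,23],"yaw": 0},{"dp": [0,0,23],"yaw": 0}]'

```text
clock: 43.45
eef_pos: [497.5, 290.6, -7.3]
tcp_rot: [3.142, 0.0, 0.147]
contact_force: [-0.3, 0.0, -9.1]
opening: 0.278
grasp_force: 115.6
```

Request:
carry_out --targets '[{"dp": [0,0,0.8],"yaw": 0},{"dp": [0,0,1.6],"yaw": 0},{"dp": [0,0,2.4],"yaw": 0},{"dp": [0,0,2.4],"yaw": 0}]'

```text
clock: 43.95
eef_pos: [497.6, 290.6, -9.3]
tcp_rot: [-3.141, -0.0, 0.147]
contact_force: [-2.7, -1.6, -0.9]
opening: 0.273
grasp_force: 119.8
```

Request:
carry_out --targets '[{"dp": [0,0,0.4],"yaw": 0},{"dp": [0,0,0.4],"yaw": 0},{"dp": [0,0,0.4],"yaw": 0},{"dp": [0,0,0.4],"yaw": 0}]' --grip_force 20

```text
clock: 44.45
eef_pos: [497.6, 290.7, -9.3]
tcp_rot: [-3.141, -0.0, 0.148]
contact_force: [-4.2, -2.8, 6.5]
opening: 0.276
grasp_force: 121.2
```

Request:
carry_out --targets '[{"dp": [0,0,0],"yaw": 0},{"dp": [0,0,0],"yaw": 0},{"dp": [0,0,0],"yaw": 0},{"dp": [0,0,0],"yaw": 0},{"dp": [0,0,0],"yaw": 0},{"dp": [0,0,0],"yaw": 0},{"dp": [0,0,0],"yaw": 0}]' --fingers 1

```text
clock: 45.32
eef_pos: [497.5, 290.6, -10.1]
tcp_rot: [3.142, 0.0, 0.148]
contact_force: [-0.2, 0.4, -0.3]
opening: 0.998
grasp_force: 0.0
```

Request:
carry_out --targets '[{"dp": [0,0,-5],"yaw": 0},{"dp": [0,0,-20],"yaw": 0},{"dp": [0,0,-60],"yaw": 0},{"dp": [0,0,-110],"yaw": 0},{"dp": [0,0,-160],"yaw": 0},{"dp": [0,0,-190],"yaw": 0},{"dp": [0,0,-190],"yaw": 0},{"dp": [0,0,-190],"yaw": 0},{"dp": [0,0,-190],"yaw": 0}]'

```text
clock: 46.45
eef_pos: [496.7, 290.1, 178.7]
tcp_rot: [3.141, 0.002, 0.148]
contact_force: [-0.5, 0.6, -0.5]
opening: 0.999
grasp_force: 0.0
```

```bash
python3 - <<'E'
from h import *
s=r.sense();c=r.get_calibration("wrist");im=r.grab_frame("wrist")[:,:,::-1].copy();cv2.imwrite("pics/end.png",im)
print(s['clock'],s['eef_pos'],s['contact_force'],s['opening'])
a=topdown(im,c,(497,290),130,24,0.147,3)   # aligned with handle
w=(a.min(2)>225);d=(a.max(2)<50)
for X in (100,115,125):
    k=int((X+130)*3);ys=np.where(w[:,k])[0];print("white",X,130-ys.min()/3 if len(ys) else 0,130-ys.max()/3 if len(ys) else 0)
for X in (-100,-60,-20,20):
    k=int((X+130)*3);ys=np.where(d[300:480,k])[0]+300;print("dark",X,130-ys.min()/3,130-ys.max()/3)
E
```

```text
46.45 [496.73593621 290.11688899 178.72153024] [-0.4695189   0.60245486 -0.54669146] 0.9993635950939325
white 100 130.0 -31.666666666666657
white 115 38.0 -34.33333333333334
white 125 36.33333333333333 -32.66666666666666
dark -100 13.666666666666671 -9.666666666666657
dark -60 13.666666666666671 -9.666666666666657
dark -20 14.0 -9.666666666666657
dark 20 14.0 -9.666666666666657
```

```bash
python3 -c "
from rig import r
print(r.sign_off())"
```

```text
the job is handed in; nothing more can be done
None
```

The nut came up hard and was nipped at about 1.7 N·m (a pull of about 15 N). The spanner is back flat on the mat with the gripper clear, and the job was handed in at about 46 s with no verdict shown.

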